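# Fasten the draw latch of the model carrying case

## Robot

A 7-joint arm with a two-finger parallel gripper is mounted at the origin on the work surface. World frame = base frame: x ahead of the robot, y to its left, z up, the work surface at z = 0. Lengths are in m, angles in degrees, forces in N, time in s.
With the tool pointing down it reaches from about 0.425 to 0.95 m from the base axis. Payload 16.7 kg.
Tool frame: the origin (TCP) lies where the fingers leave the gripper's body, on its centre line; the fingertips stand 97 mm ahead of it and the grasp point (between the pads) lies 78 mm ahead of it; z points along the fingers, y is the direction in which the jaws open and shut (so a half turn about z gives the same grasp; the last joint's range is limited). The gripper opens to 94 mm and grips with 3 to 60 N. Pads are 16 mm wide; open, the fingers measure 119 mm over their backs; the gripper's body (75 mm by 177 mm) begins 78 mm behind the grasp point.
Start: joints at [61.965, 24.414, 4.234, 92.017, -1.954, 63.644, -3.845], TCP at [0.225, -0.636, 0.303] pointing down, gripper open.
Joint ranges: [-163.25, 163.25], [-28.42, 122.38], [-70.27, 78.77], [12.13, 141.07], [-58.53, 238.53], [9.26, 117.41], [-156.51, 156.51]. Speed limits (degrees/s): [108.29, 108.29, 136.94, 136.94, 172.46, 172.46, 172.46].

## Interface

Orientations are given as [roll, pitch, yaw] about the fixed x, y, z axes, in that order (R = Rz(yaw) Ry(pitch) Rx(roll)).
In Python, from rig import robot, get_image, camera_params, job_done gives the robot as it stands.
- The arm moves only by the tool servo_tool, never from a script. Its argument "motion" is a list of rows, each a list of 7 numbers: the shift along the tool's x, y, z in units of 25 mm (1.0 is 25 mm), then the turn, a rotation vector about the tool's x, y, z in units of 6 degrees (1.0 is 6 degrees), then the gripper command: -1 is shut, 1 is fully open, values between are in proportion. A call has 1 to 20 rows; each row is the pose to reach, as a shift and turn from the pose commanded when the call began, along the tool's axes at that moment; what a row does not reach only later rows make up. A row lasts 1/12 s, in which the tool goes at most 41.7 mm and 7.16 degrees, less where a joint would pass 70% of its speed; a pose out of reach is approached as far as the arm can. A call with a gripper value outside its range is refused whole. The fingers move at their own pace and stop on an object; "grip_force" is the grip in N (left out, the last holds). Time passes only in rows, so rows that repeat a pose let the fingers close. It gives the time, the measured TCP pose, the force and the opening at its end, in the units of the state.
- robot.sense(): the state, without advancing time (a new reading comes with each control period).
- get_image(name): name is "scene" or "top" or "wrist"; returns the picture (400x640x3 uint8, red, green, blue); there is no depth.
- camera_params(name): a dict with "fx", "fy", "cx", "cy" (pixels), "D" ([k1, k2, p1, p2, k3] as OpenCV has them; the pictures are not rectified), "extrinsics" (4x4, takes a point from camera to world coordinates); the wrist camera has in their place "hand_eye" (4x4, takes a point from camera to tool coordinates, whose origin is the TCP and whose axes are the flange's). Camera axes: x right, y up, looking along -z (the intrinsics and any distortion apply to the point x, -y, -z); pixel columns grow to the right and rows downward; lengths in m; the calibration is good to about 2 mm. A picture is of the moment at which its call begins: read the wrist's pose just before it. camera_params takes no time and is no camera call.
- job_done(): hands the job in, once; it reports no verdict.
The state is a dict: "t": time; "q": joint angles; "qd": joint speeds; "joint_torque": joint torques, N m; "tcp_pos": TCP position; "eef_rot": TCP orientation; "ft_force": force on the tool from outside, world axes, zero at the start; "wrist_torque": the same for the moment, N m; "grip_width": finger opening in m.
Only numpy, scipy, OpenCV 4.12 (cv2) and the standard library are available. Lean on these libraries where they do the work, as an engineer would, in place of code of your own. Each camera call takes 0.05 s, during which the arm holds its last target.

## Task

The small green carrying case on the modelling bench stands on its hinge edge with its lid a few millimetres ajar. Fasten its draw latch: hook the wire loop over the keeper on the lid, letting the crossbar down behind the hook until you feel the plate and drawing it back under the lip, then press the red lever over and fully flat past centre so that the lid is drawn shut, and let go. Work gently by feel, with only light pressure on the keeper, without bending the wire or forcing the lever, and leave the other things on the bench where they are.

Things in the scene. Friction and masses are not known exactly. Their poses are not given: they have to be found in the camera images.
- case: Green flight case, fixed, 240 mm wide (its y), 150 high; base shell x -75 to 0 mm, lid x 0 to +55. Origin on the table under the middle of the seam; x points from base shell to lid, z up. The latch is on the top face (150 mm up), at y = 0, and works along x. Lever pivot axis: along y at x = -14, z = 167 mm.
- lid_angle (a joint): Lid opening, rad: 0 shut, starts 0.04 to 0.06 (6 to 9 mm at the top). Hinge along the case's y at x = 0, z = 10 mm. Foam pushes it open: shutting it takes up to about 60 N at keeper height. Its hinge is stiff: it stays where it starts when touched lightly; let go unlatched from shut it springs back to about 0.036.
- lever_angle (a joint): Lever angle, rad: 0 flat and fastened (handle along the case's -x), 1.57 upright, 2.8 at most (leaning over the lid). Starts 1.5 to 1.95, stays where left. Dead centre at about 0.1 to 0.3; below it a hooked loop pulls the lever flat. Pressing it over with the loop hooked takes up to about 8 N near the handle's end. Its flat stop is hard: press slowly.
- lid: Lid with the keeper on its top. Origin on the hinge axis, axes the case's when shut; its top is at z = 140 mm. Keeper: dark plate 26 mm wide (y), its top at z = 147 to 156 mm: packed up to a height that is not measured. On it a brass hook 22 mm wide that goes inside the loop: wall x 19 to 25, 8.5 mm high; lip from the wall's top to x = 30, underside 5.5 mm above the plate; open to +x.
- lever: Red lever handle, 56 mm long from the pivot, 24 wide, 3 thick, its end turned up 5 mm. Origin on the pivot axis; when flat its axes are the case's: the plate runs along its own -x, its outer face (the one to press) looks along its +z, 5.5 mm from the origin.
- handle_face (a point): Point on the handle's outer face 45 mm from the pivot, where it is pressed. Upright, the face looks to the lid; flat, it looks up, 172.5 mm above the table.
- loop: Wire loop of 4 mm steel: legs along its x at y = -17 and +17 mm (38 over all), crossbar at x = 52 mm. Origin on its pivot on the lever (lever frame x = -11.8, z = -2.1 mm). Swings about y with slight friction, stays where left; starts above the keeper, level to 55 deg up. The handle passes inside it; moving the crossbar swings the lever along. Legs can be pinched from both sides near the crossbar.
- loop_bar (a point): Middle of the loop's crossbar, on its wire axis. To hook it: over the lip (past x = 32 mm of the lid), down to the keeper's plate (axis 2 mm above it, felt as a stop; keep it light, over 12 N is too much), back under the lip to the wall; seated it is at x = 25 to 27 mm of the lid. Moving the free loop takes 2 to 5 N.
- wagon: Brown model goods wagon, 31 by 105 by 46 mm, beside the case's +y end; a bystander. Origin at its underside, as for all bystanders.
- driver: Red-handled screwdriver, 150 mm long, lying by the case's -y end; a bystander.
- brush: Flat paint brush, 170 mm long, lying in front of the case on its base-shell side; a bystander.
- glue: Yellow glue bottle, 42 mm across, 150 mm tall; a bystander.
- solvent: White bottle, 72 mm across, 190 mm tall; a bystander.
- paint: Blue paint jar, 38 mm across, 45 mm tall; a bystander.
- tub: Clear plastic tub of offcuts, 100 by 130 by 50 mm; a bystander.

How it is judged:
By the outcome, as a careful person would: the job done as asked, in the order asked, and still so for the second after the job is handed in, with the robot touching nothing.
It also fails if it takes over 50 s, if anything falls off the work surface, if the arm or the gripper's body presses on something with over 40 N, if the wrist force passes 120 N, or if a joint passes its speed limit or range.

## Working session

There is one attempt and no reset: what is moved stays moved. The work goes in short steps, Python scripts to look and compute and a tool call to move; the robot and the scene stay as the last step left them, time stands still between calls to the robot, and variables do not carry over. Pictures are saved under pics/ and viewed, and the job is handed in when it is done.

Besides the shell and the picture viewer there is one more tool, called after "Emit:" as a command line: name --pt "numbers of a row" for each row, then --argument value for the rest. servo_tool: Moves the arm, as the interface text tells. Its arguments: {"type":"object","properties":{"motion":{"type":"array","items":{"type":"array","items":{"type":"number"}}},"grip_force":{"type":"number"}},"required":["motion"]}

```bash
ls; mkdir -p pics
python3 - <<'E'
from rig import robot,get_image,camera_params
import cv2
s=robot.sense();print(s)
for n in ["scene","top","wrist"]:
    im=get_image(n);cv2.imwrite(f"pics/{n}0.png",im[:,:,::-1])
    print(n,camera_params(n))
E
```

```text
pics
{'t': 0.0, 'q': array([61.9656475 , 24.45002716,  4.23155401, 92.05109516, -1.95437799,
       63.64370997, -3.84485534]), 'qd': array([ 0.01928017, -0.0852578 , -0.0639919 , -0.10753268, -0.00242681,
       -0.00436279,  0.06667068]), 'joint_torque': array([ 1.03309390e-03, -9.35821509e+01,  3.66732560e+00, -4.54183924e+01,
       -4.86480491e-02,  2.02611502e-02,  1.75683354e-04]), 'tcp_pos': array([ 0.22484849, -0.63612264,  0.30198009]), 'eef_rot': array([-1.79927503e+02,  4.93780569e-03,  1.94660813e+01]), 'ft_force': array([ 0.44629998, -0.41154261, -0.43719219]), 'wrist_torque': array([-0.03976778,  0.04733073,  0.05722309]), 'grip_width': 0.09416588665507346}
scene {'fx': 449.23019206873107, 'fy': 449.23019206873107, 'cx': 317.35712374156986, 'cy': 199.32825440057985, 'D': array([-0.00024377,  0.        ,  0.        ,  0.        ,  0.        ]), 'extrinsics': array([[ 0.12735379, -0.74539549,  0.65434439,  1.42500007],
       [ 0.9918059 ,  0.08898369, -0.09166762, -0.15530945],
       [ 0.01010265,  0.66065685,  0.75062006,  1.0709452 ],
       [ 0.        ,  0.        
[... 309 characters left out ...]
 0.02163942,  0.01707338, -0.0121485 ],
       [ 0.02035382,  0.16179956,  0.98661372,  1.53011421],
       [ 0.        ,  0.        ,  0.        ,  1.        ]])}
wrist {'fx': 328.6623564377026, 'fy': 328.6623564377026, 'cx': 321.59354955091453, 'cy': 196.75453741986288, 'D': array([0.00561244, 0.        , 0.        , 0.        , 0.        ]), 'hand_eye': array([[-1.04750494e-04,  9.72717062e-01,  2.31994626e-01,
         6.70404628e-02],
       [ 9.99999995e-01,  1.01306655e-04,  2.67582960e-05,
        -1.21788537e-03],
       [ 2.52565142e-06,  2.31994627e-01, -9.72717067e-01,
        -8.20721289e-02],
       [ 0.00000000e+00,  0.00000000e+00,  0.00000000e+00,
         1.00000000e+00]])}
```

View pics/scene0.png

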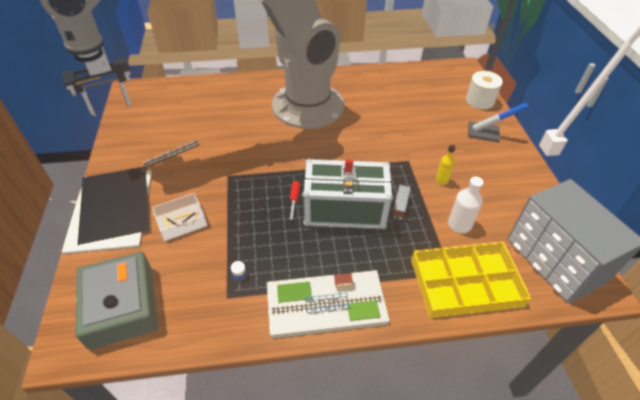

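View pics/top0.png

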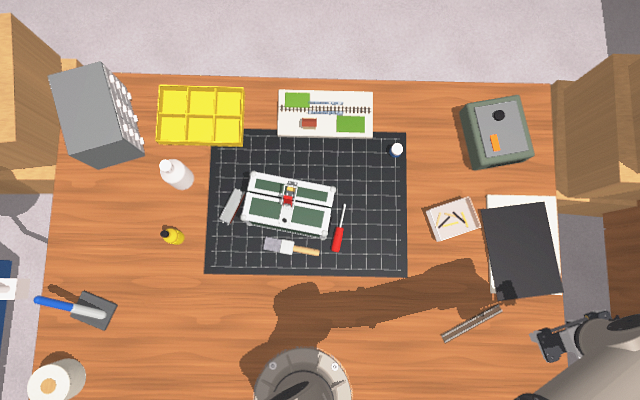

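View pics/wrist0.png

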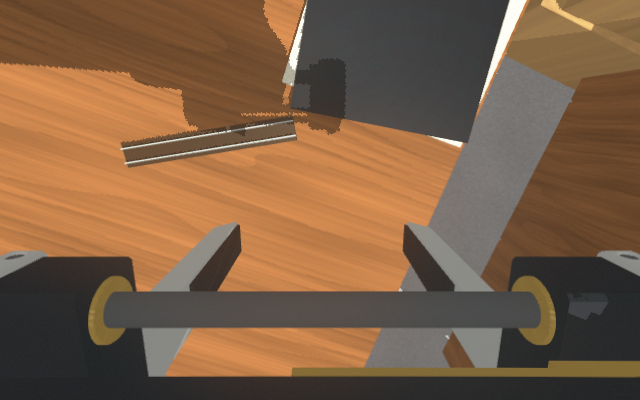

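The case is at about (289,203) in the top view and (347,195) in the scene view, with its lid on the far side and the brush near the robot. I'll zoom in.

Run:
```python
import cv2
a=cv2.imread("pics/top0.png")[160:245,230:350];cv2.imwrite("pics/topz.png",cv2.resize(a,None,fx=6.5,fy=6.5,interpolation=cv2.INTER_CUBIC))
a=cv2.imread("pics/scene0.png")[145:240,285:415];cv2.imwrite("pics/scenez.png",cv2.resize(a,None,fx=6,fy=6,interpolation=cv2.INTER_CUBIC))
```

```text
(no output)
```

View pics/topz.png

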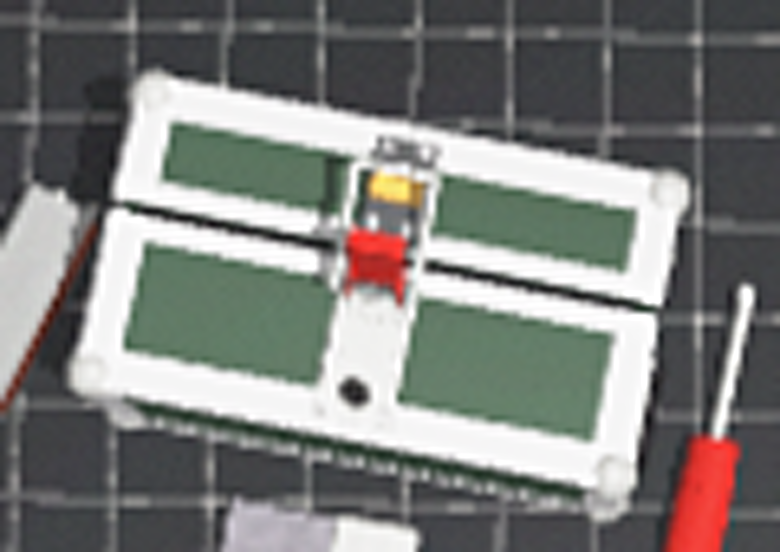

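View pics/scenez.png

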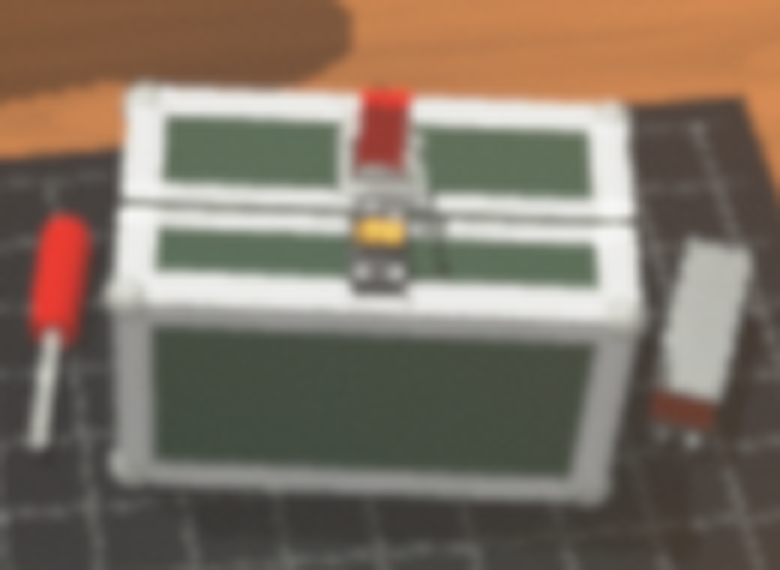

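```bash
cat > h.py <<'E'
import numpy as np,cv2
from rig import camera_params
from scipy.spatial.transform import Rotation as R
def T_of(name,s=None):
    p=camera_params(name)
    if name!="wrist": return p,np.array(p["extrinsics"])
    T=np.eye(4);T[:3,:3]=R.from_euler('xyz',s["eef_rot"],degrees=True).as_matrix();T[:3,3]=s["tcp_pos"]
    return p,T@np.array(p["hand_eye"])
def K(p):return np.array([[p["fx"],0,p["cx"]],[0,p["fy"],p["cy"]],[0,0,1.]])
def ray(name,uv,s=None):
    p,T=T_of(name,s)
    u=cv2.undistortPoints(np.array(uv,float).reshape(-1,1,2),K(p),np.array(p["D"])).reshape(-1,2)
    d=np.c_[u[:,0],-u[:,1],-np.ones(len(u))]@T[:3,:3].T
    return T[:3,3],d
def plane(name,uv,z,s=None):
    o,d=ray(name,uv,s);return o+d*((z-o[2])/d[:,2])[:,None]
def proj(name,X,s=None):
    p,T=T_of(name,s);X=np.atleast_2d(X)
    c=(X-T[:3,3])@T[:3,:3]
    c=c*[1,-1,-1]
    return cv2.projectPoints(c,np.zeros(3),np.zeros(3),K(p),np.array(p["D"]))[0].reshape(-1,2)
E
python3 - <<'E'
from h import *
np.set_printoptions(precision=4,suppress=True)
z=lambda x,y:(230+x/6.5,160+y/6.5)
P=plane("top",[z(115,207),z(660,308),z(78,400),z(620,505),z(145,80),z(685,190)],.15);print(P)
y=(P[0]-P[1])[:2];print(np.hypot(*y),np.degrees(np.arctan2(y[1],y[0]))-90, (P[0]+P[1])/2)
zs=lambda x,y:(285+x/6,145+y/6)
print(plane("scene",[zs(122,203),zs(635,217),zs(125,90),zs(625,105)],.15))
E
```

```text
[[ 0.5787  0.1688  0.15  ]
 [ 0.5396 -0.0682  0.15  ]
 [ 0.4944  0.181   0.15  ]
 [ 0.454  -0.0523  0.15  ]
 [ 0.6352  0.1581  0.15  ]
 [ 0.5917 -0.0783  0.15  ]]
0.24016325167714472 -9.379108005710265 [0.5591 0.0503 0.15  ]
[[ 0.5411 -0.0669  0.15  ]
 [ 0.5788  0.173   0.15  ]
 [ 0.4644 -0.057   0.15  ]
 [ 0.5037  0.186   0.15  ]]
```

```bash
cat >> h.py <<'E'
from rig import robot
ORG=np.array([.559,.051,0]);YAW=-9.4
def C2W(p):
    return R.from_euler('z',YAW,degrees=True).apply(np.array(p,float))+ORG
def W2C(p):
    return R.from_euler('z',YAW,degrees=True).inv().apply(np.array(p,float)-ORG)
def goal(pos,rpy,s=None):
    s=s or robot.sense();A=R.from_euler('xyz',s["eef_rot"],degrees=True)
    d=A.inv().apply(np.array(pos)-s["tcp_pos"])/.025
    r=(A.inv()*R.from_euler('xyz',rpy,degrees=True)).as_rotvec(degrees=True)/6
    return np.round(np.r_[d,r],3)
E
python3 -c "
from h import *
print(goal(C2W([-.005,0,.385]),[180,0,YAW]))"
```

```text
[ 2.1586e+01 -2.1563e+01 -3.2950e+00 -9.0000e-03  3.0000e-03  4.8110e+00]
```

Emit:
servo_tool --pt "1.1 -1.1 -1 0 0 0.3 1" --pt "3.2 -3.2 -2 0 0 0.8 1" --pt "5.4 -5.4 -3 0 0 1.3 1" --pt "6.5 -6.5 -3.3 0 0 1.6 1" --pt "7.6 -7.6 -3.3 0 0 1.9 1" --pt "8.7 -8.7 -3.3 0 0 2.2 1" --pt "9.8 -9.8 -3.3 0 0 2.5 1" --pt "10.9 -10.9 -3.3 0 0 2.8 1" --pt "12 -12 -3.3 0 0 3.1 1" --pt "13.1 -13.1 -3.3 0 0 3.4 1" --pt "14.2 -14.2 -3.3 0 0 3.7 1" --pt "15.3 -15.3 -3.3 0 0 4 1" --pt "16.4 -16.4 -3.3 0 0 4.2 1" --pt "17.5 -17.5 -3.3 0 0 4.4 1" --pt "18.6 -18.6 -3.3 0 0 4.6 1" --pt "19.7 -19.7 -3.3 0 0 4.8 1" --pt "20.6 -20.6 -3.3 0 0 4.81 1" --pt "21.2 -21.2 -3.3 0 0 4.81 1" --pt "21.59 -21.56 -3.3 0 0 4.81 1" --pt "21.59 -21.56 -3.3 0 0 4.81 1"

```text
t: 1.82
tcp_pos: [0.5553, 0.0575, 0.3847]
eef_rot: [-179.9, 0.0, -9.0]
ft_force: [-1.1, 0.6, -0.8]
grip_width: 0.0939
```

```bash
cat > snap.py <<'E'
import sys,pickle
from h import *
from rig import get_image
n,name=sys.argv[1],sys.argv[2]
s=robot.sense();im=get_image(n);cv2.imwrite(f"pics/{name}.png",im[:,:,::-1]);pickle.dump(s,open(f"pics/{name}.pkl","wb"))
print(s["t"],s["tcp_pos"],s["eef_rot"],s["ft_force"],s["qd"].max(), s["q"].round(1))
if len(sys.argv)>3:
    a,b,c,d=map(int,sys.argv[3:7]);z=im[b:d,a:c,::-1]
    f=min(800/(c-a),600/(d-b));cv2.imwrite(f"pics/{name}z.png",cv2.resize(z,None,fx=f,fy=f,interpolation=cv2.INTER_CUBIC))
E
python3 snap.py wrist w1 220 40 420 190
```

```text
1.8167 [0.55532444 0.05752313 0.38474784] [-1.79867394e+02  4.11519812e-02 -9.02219314e+00] [-1.11007871  0.55043886 -0.83593634] 5.043846423410662 [   9.3   11.4  -25.1  100.     5.    69.6 -116.2]
```

View pics/w1.png

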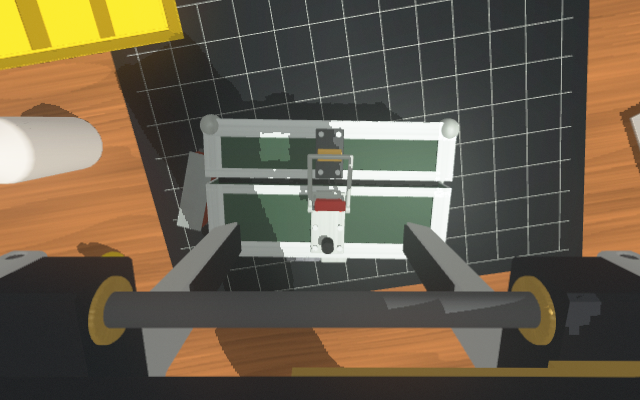

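View pics/w1z.png

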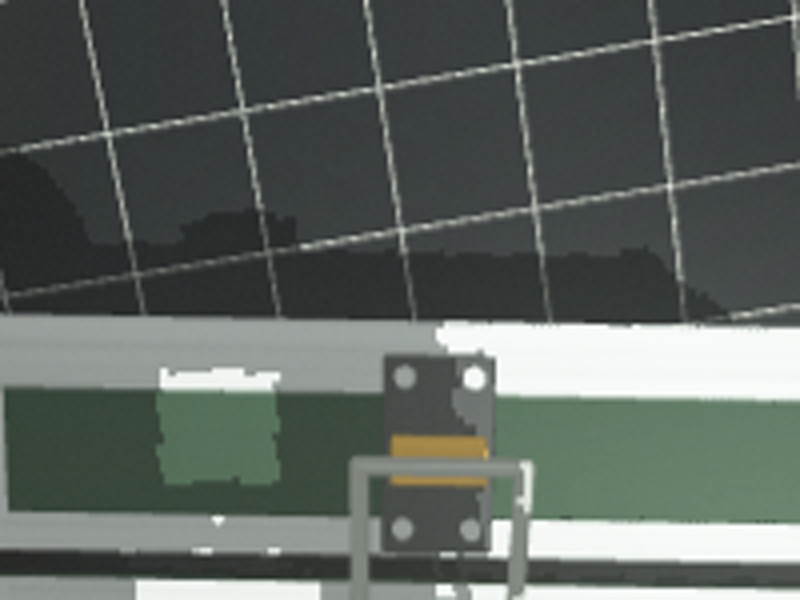

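Run:
```python
import cv2
a=cv2.imread("pics/w1.png")[110:260,195:345];b=cv2.imread("pics/w1.png")[110:260,320:470]
cv2.imwrite("pics/w1a.png",cv2.resize(a,None,fx=4,fy=4,interpolation=cv2.INTER_NEAREST));cv2.imwrite("pics/w1b.png",cv2.resize(b,None,fx=4,fy=4,interpolation=cv2.INTER_NEAREST))
```

```text
(no output)
```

View pics/w1a.png

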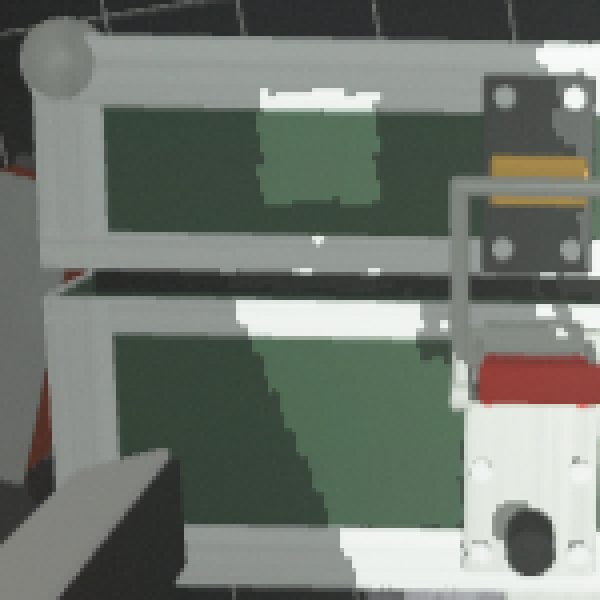

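View pics/w1b.png

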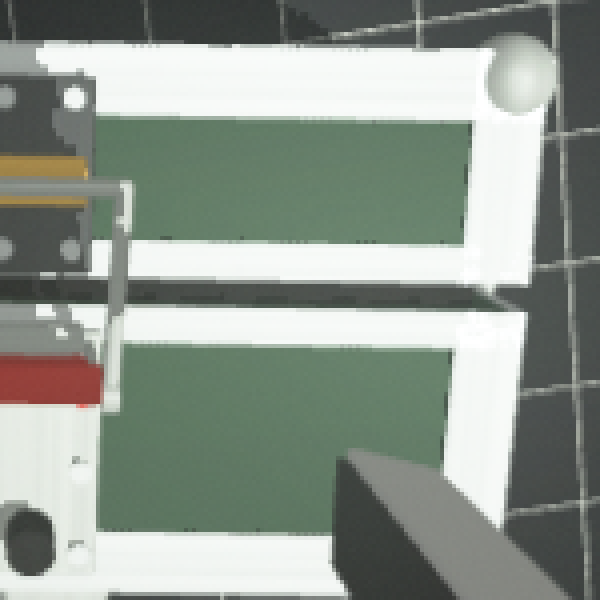

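Run:
```python
from h import *
import pickle
np.set_printoptions(precision=4,suppress=True)
s=pickle.load(open("pics/w1.pkl","rb"))
P=plane("wrist",[(207,184.2),(451.5,188)],.15,s);y=(P[0]-P[1])[:2]
yaw=np.degrees(np.arctan2(y[1],y[0]))-90
print("seam",P,np.hypot(*y),yaw,P.mean(0))
import h
h.ORG=np.r_[P.mean(0)[:2],0];h.YAW=yaw
f=lambda uv,z:h.W2C(plane("wrist",uv,z,s))*1000
# plate width 26 vs z
for z in (.155,.16,.165,.17,.18,.19,.20,.21):
    b=f([(308,156.6),(353.2,157.2)],z); hk=f([(317.5,149),(341.75,149.5)],z); pl=f([(316.2,129),(343.5,129.5),(316.2,177.5),(342.5,178)],z)
    print(z,"bar w",np.hypot(*(b[0]-b[1])[:2]),b.mean(0),"hook w",hk[0,1]-hk[1,1],hk.mean(0),"plate",pl[0,1]-pl[1,1],pl[2,1]-pl[3,1],pl[::2,0])
```

```text
seam [[ 0.5765  0.1699  0.15  ]
 [ 0.5352 -0.0668  0.15  ]] 0.240278434747051 -9.904360549598977 [0.5559 0.0515 0.15  ]
0.155 bar w 42.84104379789002 [ 29.2834  -0.5526 155.    ] hook w 22.863963828633658 [ 36.4725   0.5218 155.    ] plate 25.37808629161522 25.306089626545663 [54.9743  9.2736]
0.16 bar w 42.15399017888349 [ 29.8554  -0.4209 160.    ] hook w 22.497288143339752 [ 36.9293   0.6362 160.    ] plate 24.971090931922973 24.90024889720102 [55.1344 10.1665]
0.165 bar w 41.46693655987699 [ 30.4275  -0.2893 165.    ] hook w 22.13061245804588 [ 37.3861   0.7507 165.    ] plate 24.56409557223071 24.494408167856353 [55.2944 11.0595]
0.17 bar w 40.77988294087046 [ 30.9996  -0.1576 170.    ] hook w 21.763936772751983 [ 37.8428   0.8651 170.    ] plate 24.157100212538456 24.088567438511717 [55.4545 11.9525]
0.18 bar w 39.405775702857454 [ 32.1437   0.1057 180.    ] hook w 21.03058540216421 [ 38.7564   1.094  180.    ] plate 23.343109493153953 23.27688597982243 [55.7746 13.7384]
0.19 bar w 38.031668464844394 [ 33.2878   0.3691 190.    ] hook w 20.29723403157642 [ 39.6699   1.3229 190.    ] plate 22.52911877376942 22.465204521133153 [56.0947 15.5243]
0.2 bar w 36.657561226831355 [ 34.4319   0.6324 200.    ] hook w 19.563882660988643 [ 40.5834   1.5517 200.    ] plate 21.715128054384905 21.65352306244384 [56.4148 17.3103]
0.21 bar w 35.28345398881832 [ 35.5761   0.8957 210.    ] hook w 18.830531290400863 [ 41.497    1.7806 210.    ] plate 20.90113733500041 20.84184160375456 [56.7349 19.0962]
```

```bash
sed -i 's/^ORG=.*/ORG=np.array([.5559,.0515,0]);YAW=-9.9/' h.py; python3 -c "
from h import *
s=robot.sense();print(s['tcp_pos'],goal(C2W([.026,0,.315]),[180,0,YAW]))"
```

```text
[0.55465693 0.05460281 0.38462629] [ 1.112  0.131  2.784 -0.01   0.01   0.127]
```

Emit:
servo_tool --pt "0.5 0.1 1 0 0 0.1 0.28" --pt "1.11 0.13 2 0 0 0.12 0.28" --pt "1.11 0.13 2.6 0 0 0.12 0.28" --pt "1.11 0.13 2.78 0 0 0.12 0.28" --pt "1.11 0.13 2.78 0 0 0.12 0.28" --pt "1.11 0.13 2.78 0 0 0.12 0.28"

```text
t: 2.37
tcp_pos: [0.581, 0.0435, 0.3165]
eef_rot: [-180.0, -0.0, -10.1]
ft_force: [0.2, -0.1, 0.2]
grip_width: 0.061
```

```bash
python3 snap.py wrist w2 240 110 400 230
```

```text
2.3667 [0.58095679 0.04354378 0.31654098] [-1.79997774e+02 -2.73988137e-02 -1.01405255e+01] [ 0.24603544 -0.11123099  0.20690075] 0.10301622943921868 [   9.1   16.8  -24.   102.     7.6   62.7 -117.6]
```

View pics/w2z.png

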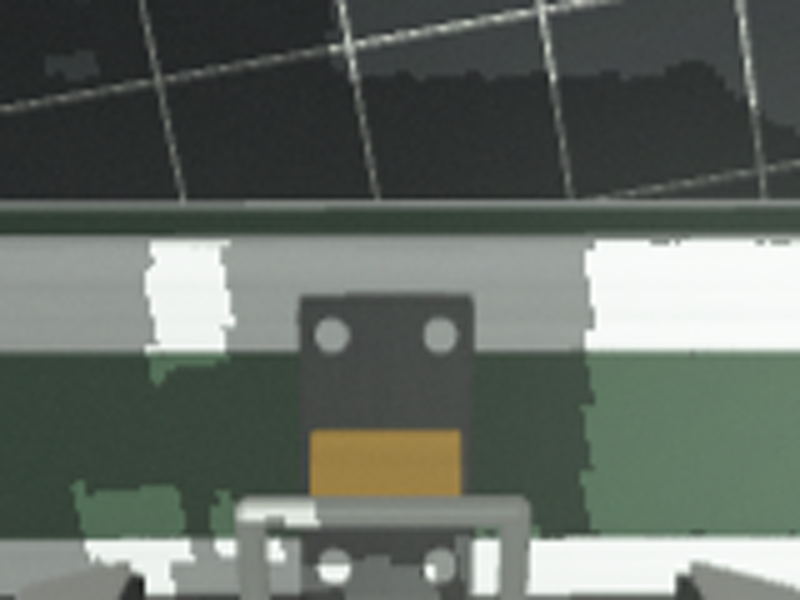

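Run:
```python
from h import *
import pickle
np.set_printoptions(precision=2,suppress=True)
s1=pickle.load(open("pics/w1.pkl","rb"));s=pickle.load(open("pics/w2.pkl","rb"))
def tri(u1,u2):
    o1,d1=ray("wrist",[u1],s1);o2,d2=ray("wrist",[u2],s);d1,d2=d1[0],d2[0]
    A=np.c_[d1,-d2];t=np.linalg.lstsq(A,o2-o1,rcond=None)[0]
    a,b=o1+t[0]*d1,o2+t[1]*d2;return W2C((a+b)/2)*1000,np.linalg.norm(a-b)*1000
print("bar",tri((330.6,156.9),(316.5,212.4)))
print("lip",tri((329.6,149),(317.2,196)))
print("plate end",tri((329.9,129),(317.3,169.4)))
for z in (.155,.16,.165,.17,.175,.185,.19,.195):
    f=lambda uv:W2C(plane("wrist",uv,z,s))*1000
    b=f([(287,212.2),(346,212.2)]);h=f([(302,196),(332.4,196)]);p=f([(300,169.4),(334.6,169.4)])
    print(z,"bar",b[0,1]-b[1,1],b.mean(0),"hook",h[0,1]-h[1,1],h.mean(0),"plate",p[0,1]-p[1,1],p.mean(0))
```

```text
bar (array([ 33.98,   0.67, 196.35]), np.float64(0.26837562073173976))
lip (array([ 37.61,   0.77, 165.81]), np.float64(0.06482990189399802))
plate end (array([ 55.04,   0.66, 152.21]), np.float64(0.12291803816340127))
0.155 bar 45.46791387613874 [ 22.23   1.54 155.  ] hook 23.15373014664059 [ 35.06   0.9  155.  ] plate 25.853486344324864 [ 55.48   0.68 155.  ]
0.16 bar 44.534843995840006 [ 23.68   1.45 160.  ] hook 22.678580829800417 [ 36.24   0.82 160.  ] plate 25.322933975585908 [ 56.24   0.6  160.  ]
0.165 bar 43.60177411554127 [ 25.12   1.36 165.  ] hook 22.203431512960236 [ 37.41   0.75 165.  ] plate 24.792381606846952 [ 57.     0.53 165.  ]
0.17 bar 42.66870423524257 [ 26.56   1.27 170.  ] hook 21.728282196120077 [ 38.59   0.67 170.  ] plate 24.261829238108 [ 57.76   0.46 170.  ]
0.175 bar 41.73563435494384 [ 28.     1.18 175.  ] hook 21.253132879279903 [ 39.77   0.6  175.  ] plate 23.731276869369065 [ 58.51   0.39 175.  ]
0.185 bar 39.86949459434639 [ 30.88   1.   185.  ] hook 20.302834245599566 [ 42.13   0.44 185.  ] plate 22.670172131891178 [ 60.03   0.24 185.  ]
0.19 bar 38.936424714047654 [ 32.32   0.91 190.  ] hook 19.827684928759403 [ 43.31   0.37 190.  ] plate 22.139619763152222 [ 60.79   0.17 190.  ]
0.195 bar 38.003354833748915 [ 33.77   0.82 195.  ] hook 19.35253561191923 [ 44.48   0.29 195.  ] plate 21.609067394413266 [ 61.55   0.1  195.  ]
```

```bash
python3 -c "
from h import *
s=robot.sense();print(W2C(s['tcp_pos']),goal(C2W([.027,.0007,.284]),[180,0,YAW]))"
```

```text
[ 0.02618053 -0.00330465  0.31696951] [ 0.03  -0.16   1.319 -0.002 -0.013 -0.038]
```

Emit:
servo_tool --pt "0.03 -0.16 0.5 0 0 -0.04 0.28" --pt "0.03 -0.16 1.0 0 0 -0.04 0.28" --pt "0.03 -0.16 1.32 0 0 -0.04 0.28" --pt "0.03 -0.16 1.32 0 0 -0.04 0.28" --pt "0.03 -0.16 1.32 0 0 -0.04 0.28" --pt "0.03 -0.16 1.32 0 0 -0.04 0.28"

```text
t: 2.92
tcp_pos: [0.5826, 0.0478, 0.2828]
eef_rot: [-180.0, -0.0, -9.9]
ft_force: [0.7, -0.1, -0.2]
grip_width: 0.0599
```

```bash
python3 snap.py wrist w3 230 120 410 255; python3 -c "
from h import *
s=robot.sense();print(W2C(s['tcp_pos']))"
```

```text
2.9167 [0.58261317 0.04776995 0.28284585] [-1.79994142e+02 -1.29346330e-03 -9.87289643e+00] [ 0.7341094  -0.08162765 -0.23747619] 0.030558303336773163 [   8.5   18.8  -23.9  103.9    8.7   59.1 -118.7]
[0.02706856 0.00093671 0.28307779]
```

View pics/w3z.png

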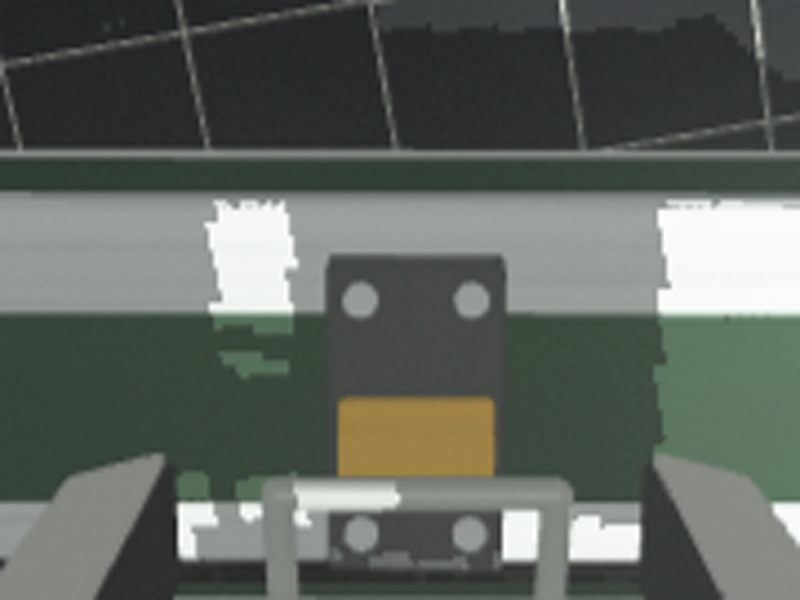

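The bar is at (418,492) in the zoomed picture and the finger tips are centred at column 408. The loop is about 1.2 mm to the right, so I'll shift and pinch lightly.

Emit:
servo_tool --pt "0 0.05 0 0 0 0 0.1" --pt "0 0.05 0 0 0 0 -0.1" --pt "0 0.05 0 0 0 0 -0.3" --pt "0 0.05 0 0 0 0 -0.3" --pt "0 0.05 0 0 0 0 -0.3" --pt "0 0.05 0 0 0 0 -0.3" --grip_force 10

```text
t: 3.47
tcp_pos: [0.5824, 0.0467, 0.2829]
eef_rot: [-180.0, -0.0, -9.9]
ft_force: [0.4, 1.2, 0.2]
grip_width: 0.0373
```

```bash
python3 snap.py wrist w4 230 120 410 255; python3 -c "
from h import *
s=robot.sense();print(W2C(s['tcp_pos']),s['grip_width'])"
```

```text
3.4667 [0.58244744 0.04670021 0.28287132] [-1.79980150e+02 -2.53556260e-02 -9.86425431e+00] [0.4018222  1.21203447 0.24087109] 0.0599525760670005 [   8.6   18.8  -23.9  103.9    8.7   59.1 -118.5]
[ 2.69608710e-02 -1.63707269e-04  2.82857306e-01] 0.03703276050070837
```

View pics/w4z.png

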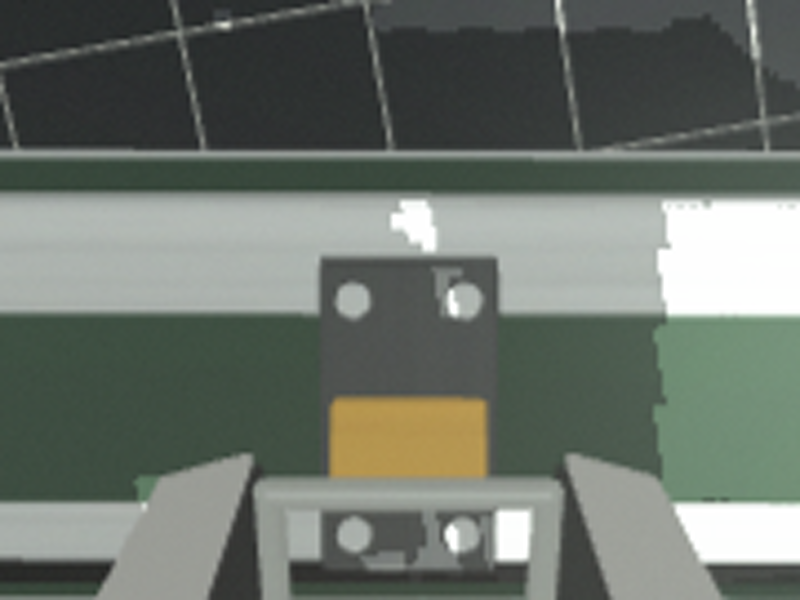

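Emit:
servo_tool --pt "0 0 0 0 0 0 -0.5" --pt "0.06 0 0.04 0 0 0 -0.5" --pt "0.14 0 0.1 0 0 0 -0.5" --pt "0.22 0 0.16 0 0 0 -0.5" --pt "0.3 0 0.2 0 0 0 -0.5" --pt "0.36 0 0.24 0 0 0 -0.5" --pt "0.36 0 0.24 0 0 0 -0.5" --grip_force 10

```text
t: 4.1
tcp_pos: [0.5918, 0.045, 0.2766]
eef_rot: [-180.0, -0.0, -9.9]
ft_force: [0.9, 3.0, -0.2]
grip_width: 0.0371
```

```bash
python3 snap.py wrist w5 230 120 410 255; python3 -c "
from h import *
s=robot.sense();print(W2C(s['tcp_pos']),s['grip_width'])"
```

```text
4.1 [0.59180045 0.04495554 0.27657525] [-1.79974550e+02 -3.84752013e-02 -9.88181419e+00] [ 0.89149029  2.95822848 -0.22178643] 0.1702660423569776 [   8.4   19.9  -23.6  103.1    9.2   58.8 -118.6]
[ 0.03638356 -0.00028399  0.2767465 ] 0.03749727617683223
```

View pics/w5z.png

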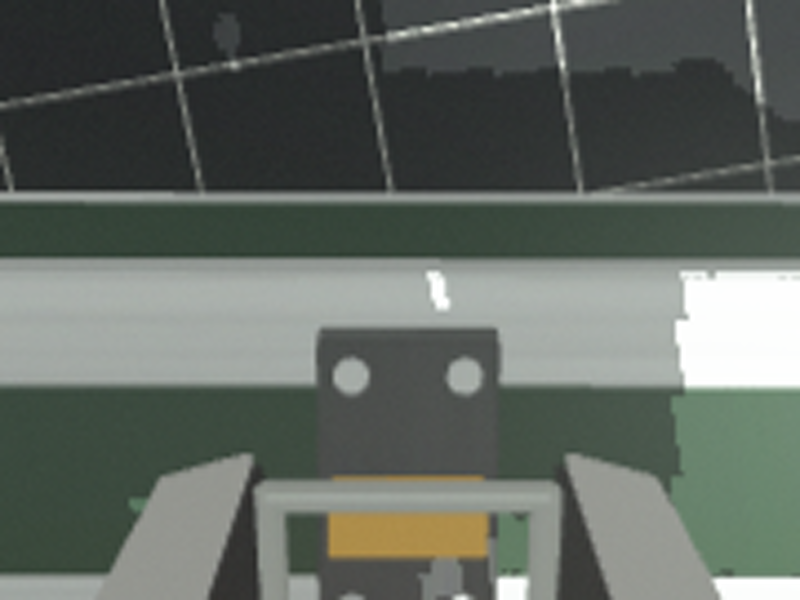

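Emit:
servo_tool --pt "0 -0.02 0.12 0 0 0 -0.5" --pt "0 -0.02 0.24 0 0 0 -0.5" --pt "-0.01 -0.02 0.36 0 0 0 -0.5" --pt "-0.02 -0.02 0.48 0 0 0 -0.5" --pt "-0.03 -0.02 0.6 0 0 0 -0.5" --pt "-0.04 -0.02 0.68 0 0 0 -0.5" --pt "-0.04 -0.02 0.68 0 0 0 -0.5" --pt "-0.04 -0.02 0.68 0 0 0 -0.5"

```text
t: 4.82
tcp_pos: [0.59, 0.0455, 0.2594]
eef_rot: [180.0, 0.0, -9.9]
ft_force: [0.9, -0.6, 0.7]
grip_width: 0.0377
```

```bash
python3 snap.py wrist w6 230 120 410 255; python3 -c "
from h import *
s=robot.sense();print(W2C(s['tcp_pos']),s['grip_width'])"
```

```text
4.8167 [0.59003592 0.0455476  0.25942199] [ 1.79987966e+02  4.03989471e-02 -9.87308508e+00] [ 0.88369561 -0.60333782  0.67463804] 0.33927699188386473 [   8.2   20.8  -23.5  104.2    9.7   56.9 -119.1]
[3.46515599e-02 2.58215198e-05 2.59548614e-01] 0.0373846612233717
```

View pics/w6z.png

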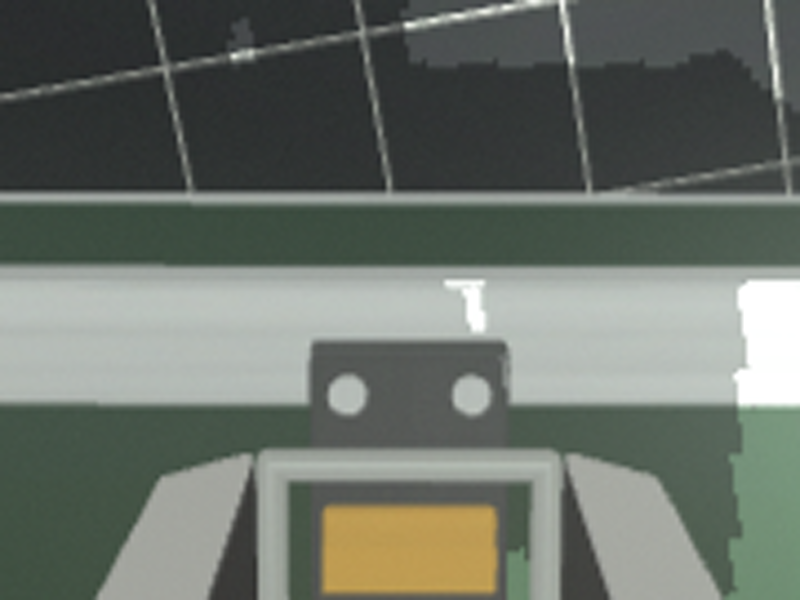

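```bash
cat > bar.py <<'E'
import sys,pickle
from h import *
np.set_printoptions(precision=1,suppress=True)
# usage: bar.py name L R row liprow
n=sys.argv[1];L,Rr,r,lr=map(float,sys.argv[2:6]);s=pickle.load(open(f"pics/{n}.pkl","rb"))
g=lambda u,v:(230+u/4.444,120+v/4.444)
for z in (.155,.16,.165,.17,.175,.18):
    b=W2C(plane("wrist",[g(L,r),g(Rr,r)],z,s))*1000;l=W2C(plane("wrist",[g(410,lr)],z,s))*1000
    print(z,b[0,1]-b[1,1],b.mean(0),"lip",l[0])
E
python3 bar.py w6 257 562 465 505; python3 bar.py w5 255 562 495 475|tail -3
```

```text
0.155 40.86000941280647 [ 39.5   0.7 155. ] lip [ 33.8   0.7 155. ]
0.16 39.764261602977136 [ 41.1   0.8 160. ] lip [ 35.6   0.7 160. ]
0.165 38.6685137931478 [ 42.8   0.8 165. ] lip [ 37.4   0.7 165. ]
0.17 37.57276598331849 [ 44.4   0.8 170. ] lip [ 39.2   0.7 170. ]
0.175 36.47701817348916 [ 46.1   0.8 175. ] lip [ 41.    0.7 175. ]
0.18 35.38127036365984 [ 47.7   0.8 180. ] lip [ 42.8   0.7 180. ]
0.17 41.81188430853684 [ 36.5   0.7 170. ] lip [ 39.3   0.5 170. ]
0.175 40.703952782420615 [ 38.2   0.7 175. ] lip [ 41.    0.5 175. ]
0.18 39.59602125630442 [ 40.    0.7 180. ] lip [ 42.7   0.5 180. ]
```

Emit:
servo_tool --pt "-0.02 0 0.08 0 0 0 -0.5" --pt "-0.03 0 0.14 0 0 0 -0.5" --pt "-0.04 0 0.2 0 0 0 -0.5" --pt "-0.04 0 0.2 0 0 0 -0.5"

```text
t: 5.2
tcp_pos: [0.5892, 0.0457, 0.2544]
eef_rot: [180.0, 0.0, -9.9]
ft_force: [2.1, -0.7, 0.5]
grip_width: 0.0371
```

Emit:
servo_tool --pt "0 0 0.02 0 0 0 -0.5" --pt "0 0 0.04 0 0 0 -0.5" --pt "0 0 0.04 0 0 0 -0.5"

```text
t: 5.45
tcp_pos: [0.5892, 0.0458, 0.2536]
eef_rot: [180.0, 0.0, -9.9]
ft_force: [1.4, -1.2, -0.1]
grip_width: 0.0374
```

Emit:
servo_tool --pt "0 0 0.02 0 0 0 -0.5" --pt "0 0 0.04 0 0 0 -0.5" --pt "0 0 0.04 0 0 0 -0.5"

```text
t: 5.7
tcp_pos: [0.5892, 0.0457, 0.2525]
eef_rot: [180.0, 0.0, -9.9]
ft_force: [1.4, -1.3, 0.7]
grip_width: 0.0374
```

```bash
python3 snap.py wrist w7 230 120 410 255; python3 -c "
from h import *
s=robot.sense();print(W2C(s['tcp_pos']),s['grip_width'])"
```

```text
5.7 [0.58918988 0.04573498 0.25254721] [ 1.79995731e+02  1.52595394e-02 -9.87826567e+00] [ 1.40420916 -1.30277025  0.73249433] 0.0949854931933068 [   8.1   21.2  -23.4  104.7   10.    56.1 -119.3]
[3.37959137e-02 8.25709819e-05 2.52589980e-01] 0.03711899180291374
```

View pics/w7z.png

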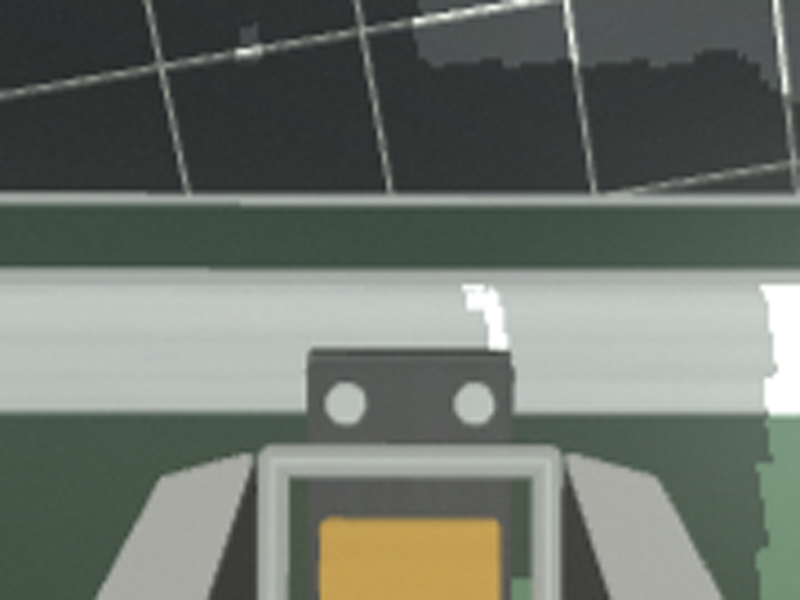

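Emit:
servo_tool --pt "0 0 0.02 0 0 0 -0.5" --pt "-0.01 0 0.04 0 0 0 -0.5" --pt "-0.02 0 0.04 0 0 0 -0.5"

```text
t: 6.0
tcp_pos: [0.5891, 0.0458, 0.252]
eef_rot: [-180.0, -0.0, -9.9]
ft_force: [2.6, -2.6, 3.8]
grip_width: 0.0371
```

Emit:
servo_tool --pt "0 0 0.02 0 0 0 -0.5" --pt "-0.01 0 0.04 0 0 0 -0.5" --pt "-0.02 0 0.04 0 0 0 -0.5"

```text
t: 6.25
tcp_pos: [0.589, 0.0458, 0.2515]
eef_rot: [-180.0, -0.1, -9.9]
ft_force: [3.5, -3.5, 7.4]
grip_width: 0.0373
```

Emit:
servo_tool --pt "0 0 -0.02 0 0 0 -0.5" --pt "-0.04 0 -0.03 0 0 0 -0.5" --pt "-0.1 0 -0.03 0 0 0 -0.5" --pt "-0.14 0 -0.03 0 0 0 -0.5" --pt "-0.14 0 -0.03 0 0 0 -0.5"

```text
t: 6.67
tcp_pos: [0.5856, 0.0464, 0.252]
eef_rot: [-180.0, -0.1, -9.9]
ft_force: [5.1, -3.5, 4.4]
grip_width: 0.0373
```

```bash
python3 snap.py wrist w8 230 120 410 255; python3 -c "
from h import *
s=robot.sense();print(W2C(s['tcp_pos']),s['grip_width'])"
```

```text
6.6667 [0.5855675  0.04640682 0.25197299] [-1.79976501e+02 -1.18880361e-01 -9.88818727e+00] [ 5.09155813 -3.45932564  4.41492536] 0.13446304084924787 [   8.1   20.8  -23.5  105.3    9.9   55.8 -119.5]
[3.01042827e-02 6.86748904e-05 2.51971732e-01] 0.037316102154465784
```

View pics/w8z.png

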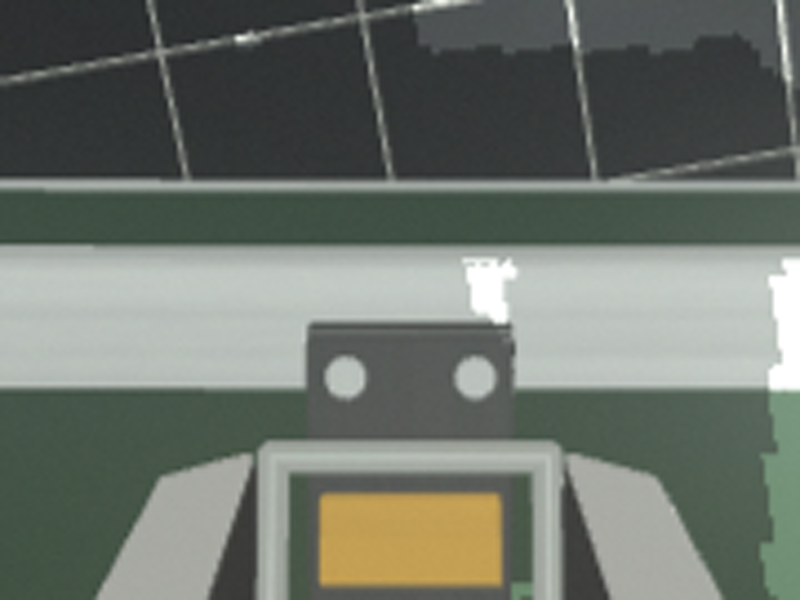

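```bash
python3 bar.py w8 257 562 457 493|sed -n 1,4p;python3 bar.py w7 257 562 462 519|sed -n 1,4p
```

```text
0.155 39.18086331519034 [ 38.7   0.9 155. ] lip [ 33.9   0.8 155. ]
0.16 38.08755898746783 [ 40.3   0.9 160. ] lip [ 35.6   0.8 160. ]
0.165 36.99425465974534 [ 41.9   0.9 165. ] lip [ 37.3   0.8 165. ]
0.17 35.90095033202283 [ 43.6   0.9 170. ] lip [ 39.1   0.8 170. ]
0.155 39.334759467224785 [ 41.3   0.8 155. ] lip [ 33.5   0.7 155. ]
0.16 38.23971727733188 [ 43.    0.8 160. ] lip [ 35.4   0.7 160. ]
0.165 37.14467508743899 [ 44.6   0.8 165. ] lip [ 37.3   0.8 165. ]
0.17 36.049632897546104 [ 46.2   0.8 170. ] lip [ 39.1   0.8 170. ]
```

Emit:
servo_tool --pt "-0.04 0 -0.02 0 0 0 -0.5" --pt "-0.08 0 -0.03 0 0 0 -0.5" --pt "-0.12 0 -0.03 0 0 0 -0.5" --pt "-0.12 0 -0.03 0 0 0 -0.5"

```text
t: 7.05
tcp_pos: [0.582, 0.047, 0.2524]
eef_rot: [-180.0, -0.0, -9.9]
ft_force: [2.0, -2.3, 2.7]
grip_width: 0.0376
```

Emit:
servo_tool --pt "-0.04 0 0 0 0 0 -0.5" --pt "-0.08 0 0 0 0 0 -0.5" --pt "-0.08 0 0 0 0 0 -0.5"

```text
t: 7.3
tcp_pos: [0.58, 0.0474, 0.2524]
eef_rot: [-180.0, -0.0, -9.9]
ft_force: [3.5, -2.7, 4.1]
grip_width: 0.0377
```

```bash
python3 snap.py wrist w9 230 120 410 255; python3 -c "
from h import *
s=robot.sense();print(W2C(s['tcp_pos']),s['grip_width'])"
```

```text
7.3 [0.58004494 0.04738847 0.25241268] [-1.79996067e+02 -3.15135866e-02 -9.87580096e+00] [ 3.46612302 -2.68320021  4.10711837] 0.13082333497070248 [   8.1   20.4  -23.6  105.9    9.7   55.7 -119.6]
[2.45266679e-02 9.29340463e-05 2.52409174e-01] 0.03705201384773019
```

View pics/w9z.png

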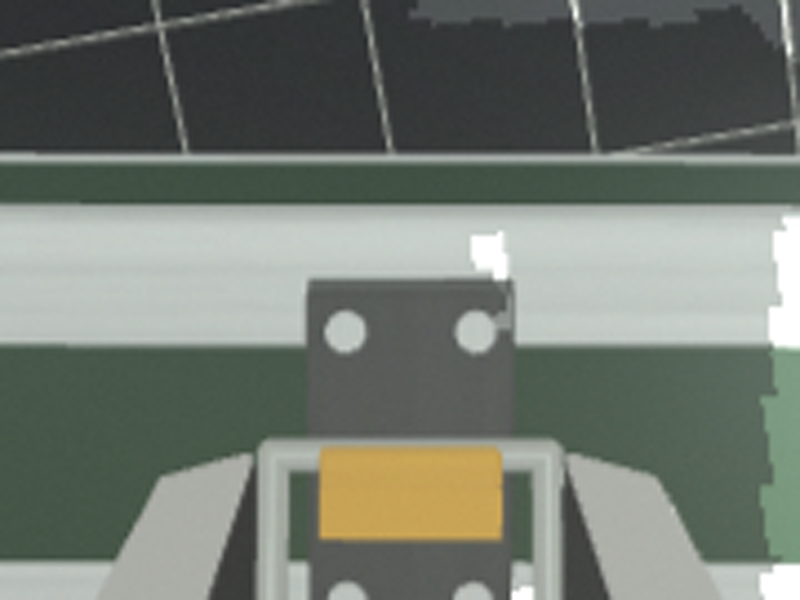

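The brass lip now covers the bar (about row 455 in the zoomed picture), so it is under the lip. I'll continue to the wall.

Emit:
servo_tool --pt "-0.03 0 0 0 0 0 -0.5" --pt "-0.05 0 0 0 0 0 -0.5" --pt "-0.05 0 0 0 0 0 -0.5"

```text
t: 7.6
tcp_pos: [0.5791, 0.0476, 0.2525]
eef_rot: [-180.0, -0.1, -9.9]
ft_force: [5.0, -3.1, 3.6]
grip_width: 0.0376
```

Emit:
servo_tool --pt "-0.03 0 0 0 0 0 -0.5" --pt "-0.05 0 0 0 0 0 -0.5" --pt "-0.05 0 0 0 0 0 -0.5"

```text
t: 7.85
tcp_pos: [0.5784, 0.0476, 0.2525]
eef_rot: [-180.0, -0.1, -9.9]
ft_force: [9.3, -4.0, -0.4]
grip_width: 0.0373
```

```bash
python3 snap.py wrist w10 230 120 410 255; python3 -c "
from h import *
s=robot.sense();print(W2C(s['tcp_pos']),s['grip_width'])"
```

```text
7.85 [0.57841072 0.04763945 0.25250134] [-1.79969854e+02 -1.30352364e-01 -9.88725922e+00] [ 9.28575628 -3.95090806 -0.43131608] 0.15286801343686696 [   8.1   20.2  -23.6  106.1    9.7   55.5 -119.6]
[2.28428911e-02 3.14349770e-05 2.52509287e-01] 0.03774797302267656
```

View pics/w10z.png

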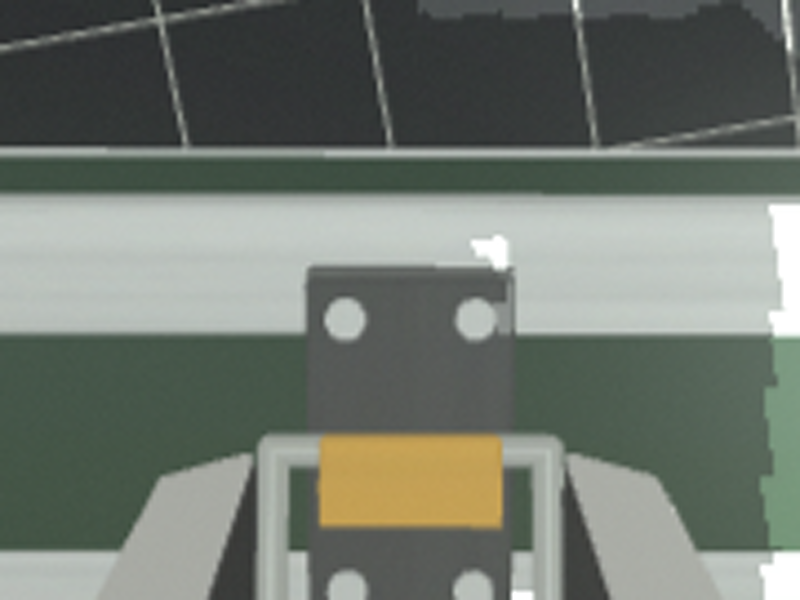

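Emit:
servo_tool --pt "0.02 0 0 0 0 0 -0.5" --pt "0.03 0 0 0 0 0 -0.15" --pt "0.03 0 0 0 0 0 0.0" --pt "0.03 0 0 0 0 0 0.15" --pt "0.03 0 0 0 0 0 0.28" --pt "0.03 0 0 0 0 0 0.28"

```text
t: 8.4
tcp_pos: [0.5779, 0.0479, 0.252]
eef_rot: [180.0, 0.0, -9.9]
ft_force: [0.1, 1.0, 0.4]
grip_width: 0.0597
```

Emit:
servo_tool --pt "0 0 -0.5 0 0 0 0.28" --pt "0 0 -1.2 0 0 0 0.28" --pt "0 0 -2 0 0 0 0.28" --pt "0 0 -2.8 0 0 0 0.28" --pt "-1 0 -3.4 0 0 0 0.28" --pt "-1.4 0 -3.6 0 0 0 -1" --pt "-1.4 0 -3.6 0 0 0 -1" --pt "-1.4 0 -3.6 0 0 0 -1"

```text
t: 9.07
tcp_pos: [0.5437, 0.0537, 0.3427]
eef_rot: [180.0, -0.1, -9.9]
ft_force: [-0.5, -0.1, -0.4]
grip_width: 0.0435
```

```bash
python3 snap.py wrist w11 240 80 440 230; python3 -c "
from h import *
s=robot.sense();print(W2C(s['tcp_pos']),s['grip_width'])"
```

```text
9.0667 [0.54366755 0.05365484 0.34274146] [ 1.79988590e+02 -6.89313866e-02 -9.86175206e+00] [-0.46728504 -0.10861588 -0.37188731] 1.8878866832445838 [   9.4   12.   -25.1  104.7    5.7   64.5 -117.5]
[-1.21221263e-02 -9.63631808e-05  3.42124803e-01] 0.03982125774806704
```

View pics/w11z.png

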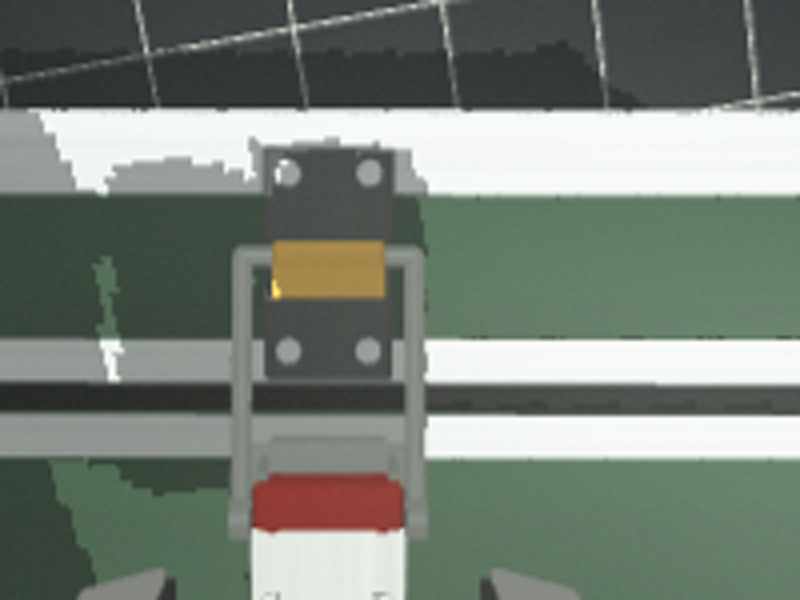

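```bash
cat >> h.py <<'E'
def press(th,r,gap,al=40,y=.0007):
    """TCP pos (world), rpy for tip touching handle face at lever angle th(deg), tip centre r mm from pivot"""
    t,a=np.radians(th),np.radians(al)
    u=np.array([-np.cos(t),np.sin(t)]);n=np.array([np.sin(t),np.cos(t)]);tx=np.array([np.cos(a),-np.sin(a)]);tz=np.array([-np.sin(a),-np.cos(a)])
    tip=np.array([-14,167.])+n*(5.5+8*abs(tx@n)+gap)+u*r
    tcp=tip-97*tz
    return C2W([tcp[0]/1e3,y,tcp[1]/1e3]),[180,al,YAW],tip
E
python3 -c "
from h import *
s=robot.sense();p,r,t=press(96,37,15);print(s['grip_width'],W2C(s['tcp_pos']),W2C(p),t);print(goal(p,r))
print(goal(C2W([.09,.0007,.34]),r))
"
```

```text
0.03982125774806704 [-1.21221263e-02 -9.63631808e-05  3.42124803e-01] [0.07920162 0.0007     0.27526752] [ 16.85122014 200.96121244]
[ 3.652e+00 -3.100e-02  2.675e+00  3.000e-03 -6.669e+00  3.000e-03]
[ 4.085e+00 -3.000e-02  8.600e-02  3.000e-03 -6.669e+00  3.000e-03]
```

Emit:
servo_tool --pt "0.8 0 0 0 -0.3 0 -1" --pt "2 0 0 0 -1 0 -1" --pt "3 0 0 0 -2 0 -1" --pt "4 -0.03 0 0 -3 0 -1" --pt "4.09 -0.03 0.09 0 -4 0 -1" --pt "4.09 -0.03 0.09 0 -5 0 -1" --pt "4.09 -0.03 0.09 0 -6 0 -1" --pt "4.09 -0.03 0.09 0 -6.67 0 -1" --pt "4.09 -0.03 0.09 0 -6.67 0 -1" --pt "4.09 -0.03 0.09 0 -6.67 0 -1" --pt "4.09 -0.03 0.09 0 -6.67 0 -1"

```text
t: 10.03
tcp_pos: [0.6447, 0.037, 0.3395]
eef_rot: [-180.0, 39.9, -9.9]
ft_force: [-0.3, -0.3, 1.0]
grip_width: 0.0009
```

```bash
python3 snap.py wrist w12; python3 -c "
from h import *
s=robot.sense();p,r,t=press(96,37,10);print(s['grip_width'],W2C(s['tcp_pos']));print(goal(p,r))
"
```

```text
10.0333 [0.64474744 0.03701434 0.3395042 ] [-179.99535928   39.89326895   -9.87002541] [-0.32570624 -0.29390216  0.95656069] 0.36791056301220004 [   7.4   40.5  -22.    70.1   -1.3  108.7 -114.3]
0.0002956708735408208 [0.08984211 0.00102707 0.34025908]
[ 1.173e+00  1.300e-02  2.380e+00  2.000e-03 -2.400e-02  5.000e-03]
```

View pics/w12.png

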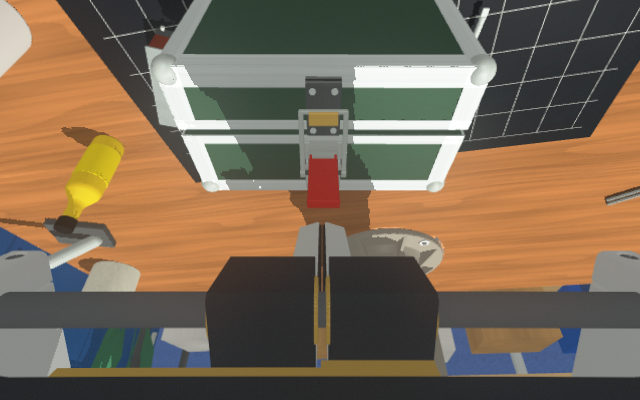

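Emit:
servo_tool --pt "0.3 0.01 0.6 0 -0.02 0 -1" --pt "0.6 0.01 1.2 0 -0.02 0 -1" --pt "0.9 0.01 1.8 0 -0.02 0 -1" --pt "1.17 0.01 2.3 0 -0.02 0 -1" --pt "1.17 0.01 2.38 0 -0.02 0 -1" --pt "1.17 0.01 2.38 0 -0.02 0 -1" --pt "1.17 0.01 2.38 0 -0.02 0 -1" --grip_force 20

```text
t: 10.67
tcp_pos: [0.6292, 0.0394, 0.277]
eef_rot: [-180.0, 40.0, -9.9]
ft_force: [0.0, -0.4, 0.8]
grip_width: 0.0007
```

```bash
python3 snap.py wrist w13 240 90 400 210; python3 snap.py scene s13 285 130 415 227; python3 -c "
from h import *
s=robot.sense();print(W2C(s['tcp_pos']))
for th,r in [(96,37),(90,37),(80,37),(70,38),(60,39),(50,40),(40,41)]:
  p,rr,t=press(th,r,0);print(th,t,goal(p,rr))
"
```

```text
10.6667 [0.62916457 0.03944391 0.27704799] [-179.97204523   40.00615681   -9.85656999] [ 0.01518495 -0.36608783  0.80360726] 0.22484349655387129 [   7.8   41.8  -22.1   75.9   -0.6  101.9 -113.8]
10.7167 [0.62931168 0.03946824 0.27706999] [-179.9674562    39.99874794   -9.85742361] [ 0.55318878 -0.11987087  0.41242919] 0.183807979350346 [   7.8   41.8  -22.1   75.9   -0.6  101.9 -113.8]
[0.07441382 0.00078414 0.27694148]
96 [  1.93339171 202.52913939] [-0.308  0.003  0.264 -0.001  0.001  0.005]
90 [ -2.37164446 204.        ] [-0.477  0.003  0.329 -0.001  0.001  0.005]
80 [ -9.94436216 205.28590302] [-0.742  0.003  0.485 -0.001  0.001  0.005]
70 [-18.06968555 205.95751095] [-1.009e+00  3.000e-03  6.730e-01 -1.000e-03  1.000e-03  5.000e-03]
60 [-26.36727522 204.89307132] [-1.236e+00  3.000e-03  9.190e-01 -1.000e-03  1.000e-03  5.000e-03]
50 [-34.43408218 202.07006075] [-1.410e+00  3.000e-03  1.213e+00 -1.000e-03  1.000e-03  5.000e-03]
40 [-41.87249031 197.56753643] [-1.522e+00  3.000e-03  1.542e+00 -1.000e-03  1.000e-03  5.000e-03]
```

View pics/w13z.png

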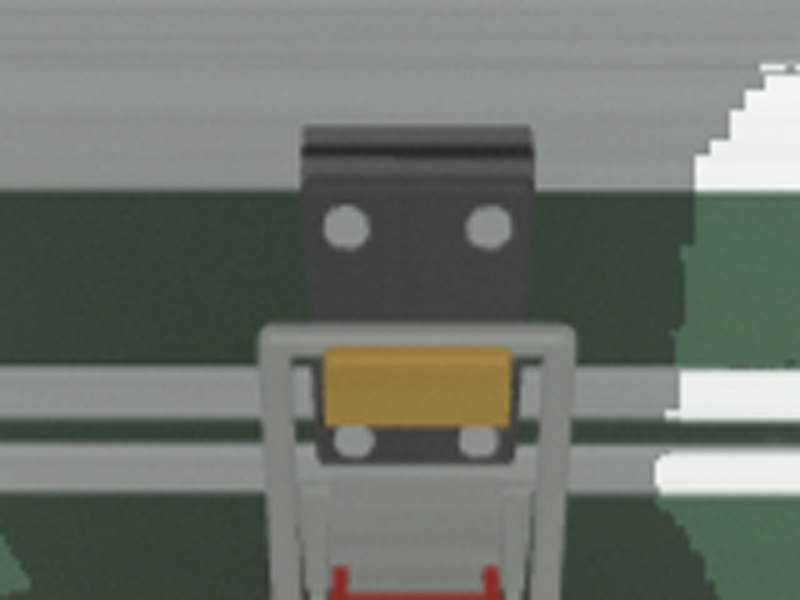

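View pics/s13z.png

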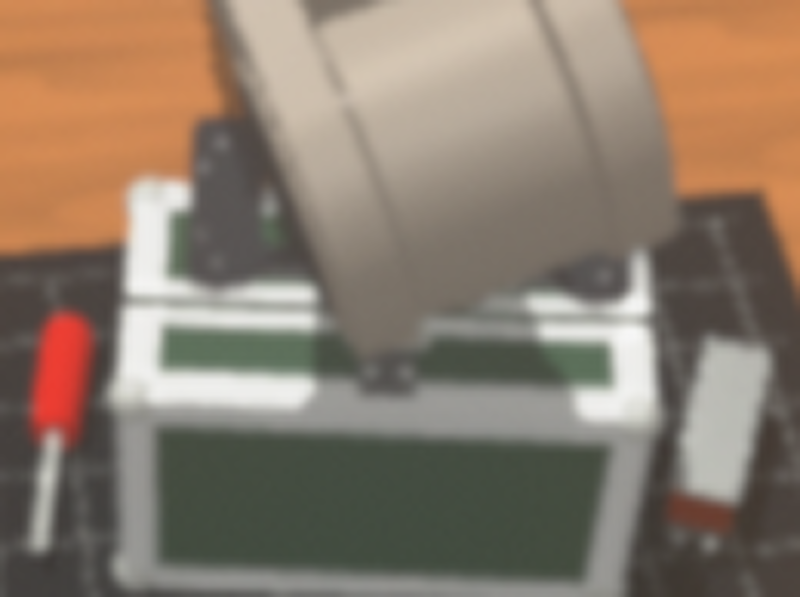

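Emit:
servo_tool --pt "-0.1 0 0.08 0 0 0 -1" --pt "-0.2 0 0.17 0 0 0 -1" --pt "-0.27 0 0.23 0 0 0 -1" --pt "-0.31 0 0.26 0 0 0 -1" --pt "-0.31 0 0.26 0 0 0 -1"

```text
t: 11.18
tcp_pos: [0.6191, 0.0411, 0.2762]
eef_rot: [-180.0, 40.0, -9.9]
ft_force: [4.0, -1.0, 3.1]
grip_width: 0.0003
```

Emit:
servo_tool --pt "-0.05 0 0.02 0 0 0 -1" --pt "-0.11 0 0.04 0 0 0 -1" --pt "-0.17 0 0.07 0 0 0 -1" --pt "-0.17 0 0.07 0 0 0 -1"

```text
t: 11.52
tcp_pos: [0.615, 0.0418, 0.2773]
eef_rot: [-180.0, 40.0, -9.9]
ft_force: [5.3, -0.4, -0.6]
grip_width: 0.0004
```

```bash
python3 snap.py wrist w14 240 90 400 270; python3 -c "
from h import *
s=robot.sense();print(W2C(s['tcp_pos']))
for th,r in [(90,37),(80,37),(70,38),(60,39),(50,40),(40,41)]:
  p,rr,t=press(th,r,0);print(th,t,goal(p,rr))
"
```

```text
11.5167 [0.61499028 0.04183273 0.27731549] [-179.97629914   40.01368821   -9.88729821] [ 5.31894823 -0.44749278 -0.60080869] 0.20880770341406468 [   8.1   40.5  -22.4   78.3   -0.9  100.8 -113.9]
[0.05989616 0.00064515 0.2772684 ]
90 [ -2.37164446 204.        ] [-0.024 -0.002 -0.034 -0.002  0.005  0.002]
80 [ -9.94436216 205.28590302] [-0.289 -0.002  0.122 -0.002  0.005  0.002]
70 [-18.06968555 205.95751095] [-0.555 -0.002  0.31  -0.002  0.005  0.002]
60 [-26.36727522 204.89307132] [-0.782 -0.002  0.556 -0.002  0.005  0.002]
50 [-34.43408218 202.07006075] [-0.957 -0.002  0.85  -0.002  0.005  0.002]
40 [-41.87249031 197.56753643] [-1.069 -0.002  1.179 -0.002  0.005  0.002]
```

View pics/w14z.png

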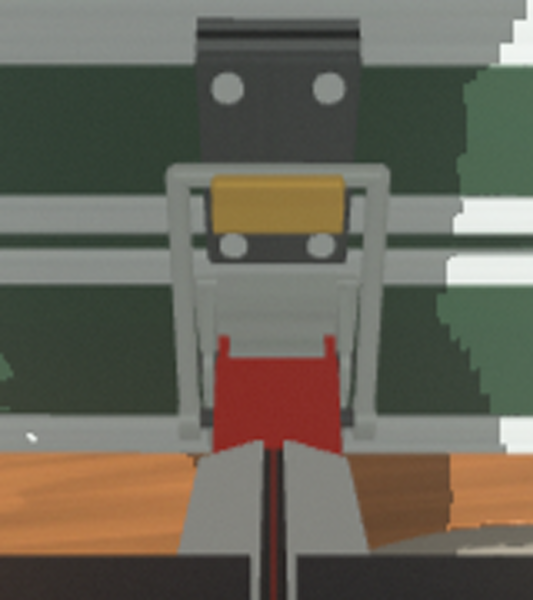

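Emit:
servo_tool --pt "-0.06 0 0.0 0 0 0 -1" --pt "-0.14 0 0.04 0 0 0 -1" --pt "-0.22 0 0.08 0 0 0 -1" --pt "-0.29 0 0.12 0 0 0 -1" --pt "-0.36 0 0.17 0 0 0 -1" --pt "-0.36 0 0.17 0 0 0 -1"

```text
t: 12.07
tcp_pos: [0.6055, 0.0434, 0.2796]
eef_rot: [-180.0, 40.0, -9.9]
ft_force: [6.4, -0.1, -2.5]
grip_width: 0.0004
```

```bash
python3 snap.py wrist w15 240 90 400 270; python3 -c "
from h import *
s=robot.sense();print(W2C(s['tcp_pos']))
for th,r in [(80,37),(70,38),(60,39),(50,40),(40,41)]:
  p,rr,t=press(th,r,0);print(th,t,goal(p,rr))
"
```

```text
12.0667 [0.60554979 0.04337386 0.2795568 ] [-179.99150395   40.00056733   -9.90216602] [ 6.42533589 -0.06207422 -2.53299109] 0.39711552579632237 [   8.3   39.5  -22.6   79.8   -1.2  100.2 -114.1]
[0.05036304 0.00051348 0.27953721]
80 [ -9.94436216 205.28590302] [ 0.061 -0.007 -0.054 -0.001  0.002 -0.   ]
70 [-18.06968555 205.95751095] [-0.205 -0.007  0.134 -0.001  0.002 -0.   ]
60 [-26.36727522 204.89307132] [-0.432 -0.007  0.38  -0.001  0.002 -0.   ]
50 [-34.43408218 202.07006075] [-0.606 -0.007  0.674 -0.001  0.002 -0.   ]
40 [-41.87249031 197.56753643] [-7.180e-01 -7.000e-03  1.003e+00 -1.000e-03  2.000e-03 -0.000e+00]
```

View pics/w15z.png

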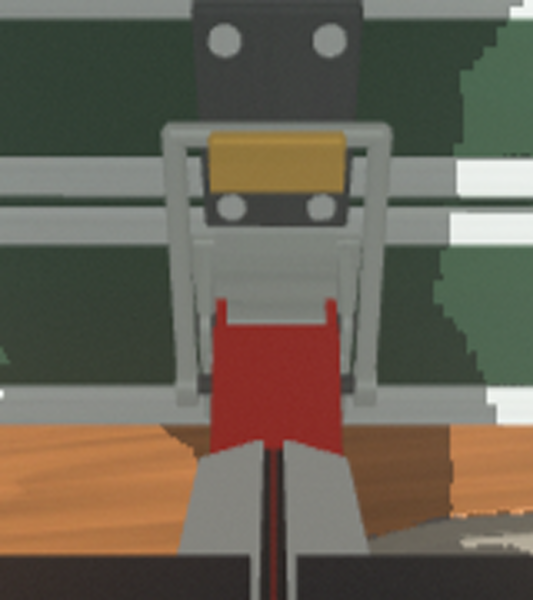

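Emit:
servo_tool --pt "-0.05 0 0.05 0 0 0 -1" --pt "-0.12 0 0.1 0 0 0 -1" --pt "-0.2 0 0.16 0 0 0 -1" --pt "-0.27 0 0.23 0 0 0 -1" --pt "-0.27 0 0.23 0 0 0 -1"

```text
t: 12.53
tcp_pos: [0.5968, 0.0449, 0.2796]
eef_rot: [-180.0, 40.0, -9.9]
ft_force: [5.7, -0.7, -0.7]
grip_width: 0.0006
```

Emit:
servo_tool --pt "-0.06 0 0.06 0 0 0 -1" --pt "-0.12 0 0.12 0 0 0 -1" --pt "-0.17 0 0.18 0 0 0 -1" --pt "-0.22 0 0.24 0 0 0 -1" --pt "-0.22 0 0.24 0 0 0 -1"

```text
t: 12.95
tcp_pos: [0.5888, 0.0463, 0.2786]
eef_rot: [-180.0, 40.0, -9.9]
ft_force: [5.6, -1.0, -0.5]
grip_width: 0.0005
```

```bash
python3 snap.py wrist w16 240 90 400 270; python3 -c "
from h import *
s=robot.sense();print(W2C(s['tcp_pos']))
for th,r in [(60,39),(50,40),(40,41),(30,42),(20,43)]:
  p,rr,t=press(th,r,0);print(th,t,goal(p,rr))
"
```

```text
12.95 [0.58884433 0.04627587 0.27862224] [-179.99050047   40.01202922   -9.90015912] [ 5.57998573 -0.99985559 -0.52334654] 0.4353694659290077 [   8.6   38.1  -22.9   82.5   -1.6   98.9 -114.2]
[0.03339245 0.00052714 0.27863108]
60 [-26.36727522 204.89307132] [ 0.065 -0.007 -0.084 -0.001  0.004  0.   ]
50 [-34.43408218 202.07006075] [-0.11  -0.007  0.21  -0.001  0.004  0.   ]
40 [-41.87249031 197.56753643] [-0.222 -0.007  0.539 -0.001  0.004  0.   ]
30 [-46.92847425 193.96620959] [-0.284 -0.007  0.78  -0.001  0.004  0.   ]
20 [-51.58984968 189.44632602] [-3.110e-01 -7.000e-03  1.038e+00 -1.000e-03  4.000e-03  0.000e+00]
```

View pics/w16z.png

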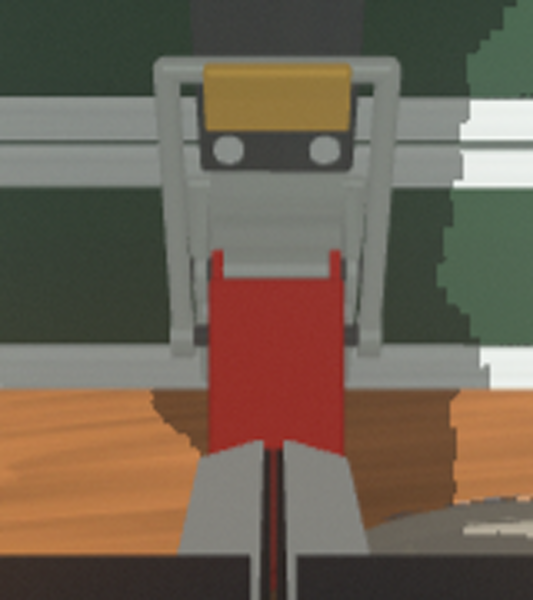

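Emit:
servo_tool --pt "-0.05 0 0.08 0 0 0 -1" --pt "-0.1 0 0.17 0 0 0 -1" --pt "-0.14 0 0.25 0 0 0 -1" --pt "-0.17 0 0.33 0 0 0 -1" --pt "-0.17 0 0.33 0 0 0 -1"

```text
t: 13.42
tcp_pos: [0.5802, 0.0478, 0.275]
eef_rot: [-180.0, 40.0, -9.9]
ft_force: [3.7, -0.5, 0.2]
grip_width: 0.0005
```

Emit:
servo_tool --pt "-0.03 0 0.09 0 0 0 -1" --pt "-0.06 0 0.18 0 0 0 -1" --pt "-0.08 0 0.26 0 0 0 -1" --pt "-0.08 0 0.26 0 0 0 -1"

```text
t: 13.75
tcp_pos: [0.5746, 0.0488, 0.2713]
eef_rot: [-180.0, 40.0, -9.9]
ft_force: [3.9, -0.3, 1.5]
grip_width: 0.0002
```

```bash
python3 snap.py wrist w17 240 90 400 270; python3 -c "
from h import *
s=robot.sense();print(W2C(s['tcp_pos']))
for th,r in [(40,41),(30,42),(20,43),(10,44),(0,45)]:
  p,rr,t=press(th,r,0);print(th,t,goal(p,rr))
"
```

```text
13.75 [0.57463193 0.04878158 0.27133611] [-179.9900536    40.04233359   -9.89338839] [ 3.90125831 -0.29663137  1.458172  ] 0.39238674673436974 [   8.8   37.3  -23.2   85.    -1.8   97.2 -114.3]
[0.01896723 0.00055812 0.27143507]
40 [-41.87249031 197.56753643] [ 0.035 -0.006 -0.052 -0.001  0.009  0.001]
30 [-46.92847425 193.96620959] [-0.027 -0.006  0.188 -0.001  0.009  0.001]
20 [-51.58984968 189.44632602] [-0.054 -0.006  0.446 -0.001  0.009  0.001]
10 [-55.68188344 183.99619347] [-0.039 -0.006  0.719 -0.001  0.009  0.001]
0 [-59.         177.64230088] [ 0.023 -0.006  0.999 -0.001  0.009  0.001]
```

View pics/w17z.png

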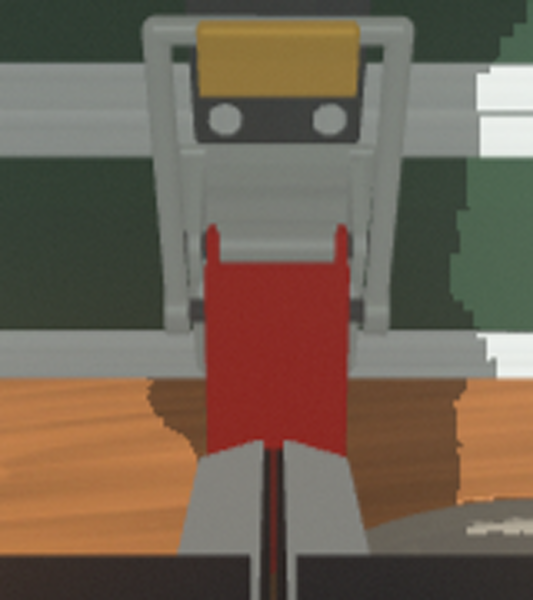

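Emit:
servo_tool --pt "-0.02 0 0.08 0 0 0 -1" --pt "-0.03 0 0.16 0 0 0 -1" --pt "-0.05 0 0.24 0 0 0 -1" --pt "-0.05 0 0.32 0 0 0 -1" --pt "-0.05 0 0.32 0 0 0 -1"

```text
t: 14.22
tcp_pos: [0.568, 0.05, 0.2658]
eef_rot: [180.0, 40.2, -9.9]
ft_force: [2.0, 0.1, 0.8]
grip_width: 0.0004
```

Emit:
servo_tool --pt "0 0 0.06 0 0 0 -1" --pt "0 0 0.12 0 0 0 -1" --pt "0 0 0.18 0 0 0 -1" --pt "0 0 0.18 0 0 0 -1"

```text
t: 14.55
tcp_pos: [0.5651, 0.0505, 0.2622]
eef_rot: [180.0, 40.2, -9.9]
ft_force: [-0.3, 0.5, -0.3]
grip_width: 0.0002
```

```bash
python3 snap.py wrist w18 240 90 400 270; python3 -c "
from h import *
s=robot.sense();print(W2C(s['tcp_pos']))
for th,r in [(20,43),(10,44),(0,45)]:
  p,rr,t=press(th,r,0);print(th,t,goal(p,rr))
"
```

```text
14.55 [0.56510132 0.05053957 0.26216795] [179.99151154  40.19062009  -9.86442961] [-0.27745338  0.49590901 -0.32990843] 0.3469346015022442 [   8.8   37.1  -23.3   86.8   -1.8   95.8 -114.3]
[0.00930233 0.00061809 0.26226101]
20 [-51.58984968 189.44632602] [ 0.006 -0.003 -0.083  0.005  0.032  0.005]
10 [-55.68188344 183.99619347] [ 0.022 -0.003  0.189  0.005  0.032  0.005]
0 [-59.         177.64230088] [ 0.084 -0.003  0.469  0.005  0.032  0.005]
```

View pics/w18z.png

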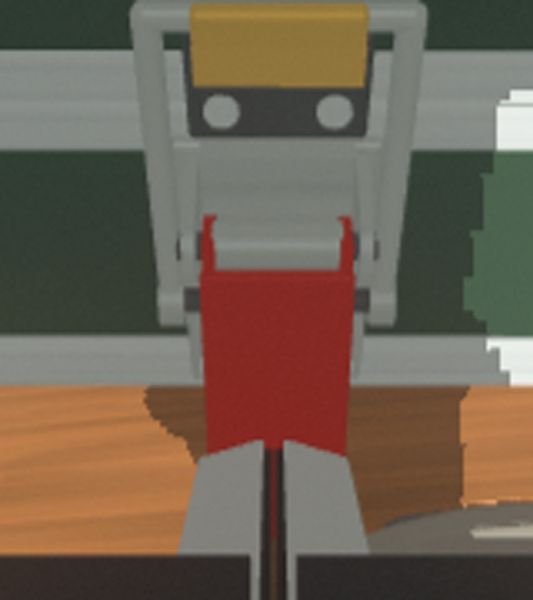

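Emit:
servo_tool --pt "0.01 0 0.05 0 -0.03 0 -1" --pt "0.02 0 0.1 0 -0.03 0 -1" --pt "0.03 0 0.15 0 -0.03 0 -1" --pt "0.04 0 0.2 0 -0.03 0 -1" --pt "0.04 0 0.2 0 -0.03 0 -1"

```text
t: 15.02
tcp_pos: [0.5629, 0.0509, 0.2578]
eef_rot: [180.0, 40.3, -9.9]
ft_force: [0.1, -0.2, 0.2]
grip_width: 0.0005
```

Emit:
servo_tool --pt "0.01 0 0.03 0 0 0 -1" --pt "0.02 0 0.06 0 0 0 -1" --pt "0.02 0 0.1 0 0 0 -1" --pt "0.02 0 0.1 0 0 0 -1"

```text
t: 15.35
tcp_pos: [0.5617, 0.0511, 0.2556]
eef_rot: [-180.0, 40.3, -9.9]
ft_force: [-0.5, -0.6, -0.8]
grip_width: 0.0002
```

```bash
python3 snap.py wrist w19 240 90 400 270; python3 -c "
from h import *
s=robot.sense();print(W2C(s['tcp_pos']))
for th,r in [(20,43),(10,44),(0,45)]:
  p,rr,t=press(th,r,0);print(th,t,goal(p,rr))
"
```

```text
15.35 [0.56173485 0.05110042 0.25564934] [-179.99653433   40.33316845   -9.86971623] [-0.45405149 -0.57919197 -0.76711189] 0.3127787125161347 [   8.9   37.2  -23.3   87.5   -1.8   95.1 -114.2]
[0.00588399 0.00060832 0.25572409]
20 [-51.58984968 189.44632602] [-0.059 -0.004 -0.371  0.003  0.054  0.004]
10 [-55.68188344 183.99619347] [-0.043 -0.004 -0.099  0.003  0.054  0.004]
0 [-59.         177.64230088] [ 0.02  -0.004  0.181  0.003  0.054  0.004]
```

View pics/w19z.png

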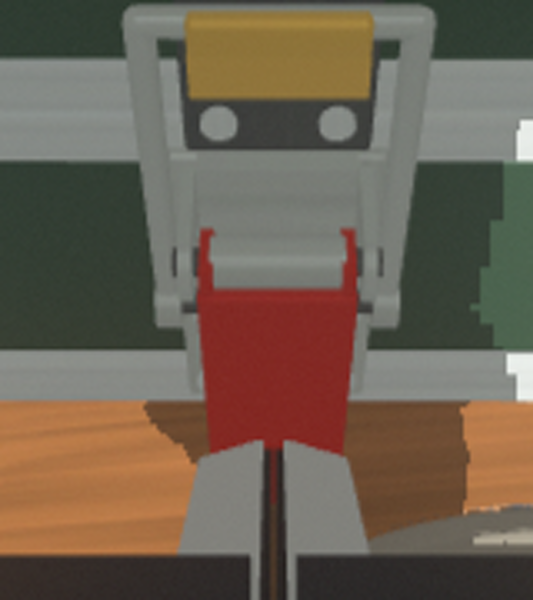

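Emit:
servo_tool --pt "0.01 0 0.04 0 -0.05 0 -1" --pt "0.01 0 0.08 0 -0.05 0 -1" --pt "0.02 0 0.12 0 -0.05 0 -1" --pt "0.02 0 0.12 0 -0.05 0 -1"

```text
t: 15.73
tcp_pos: [0.5602, 0.0514, 0.2529]
eef_rot: [-180.0, 40.6, -9.9]
ft_force: [-0.0, -0.0, 0.9]
grip_width: 0.0004
```

Emit:
servo_tool --pt "0.01 0 0.02 0 0 0 -1" --pt "0.02 0 0.04 0 0 0 -1" --pt "0.03 0 0.06 0 0 0 -1" --pt "0.03 0 0.06 0 0 0 -1"

```text
t: 16.07
tcp_pos: [0.5601, 0.0514, 0.2518]
eef_rot: [-180.0, 40.6, -9.9]
ft_force: [1.5, -1.0, 3.5]
grip_width: 0.0003
```

Emit:
servo_tool --pt "0.01 0 0.02 0 0 0 -1" --pt "0.02 0 0.04 0 0 0 -1" --pt "0.02 0 0.04 0 0 0 -1"

```text
t: 16.32
tcp_pos: [0.56, 0.0514, 0.2513]
eef_rot: [-180.0, 40.6, -9.9]
ft_force: [3.1, -2.1, 11.0]
grip_width: 0.0002
```

```bash
python3 -c "
from h import *
s=robot.sense();print(W2C(s['tcp_pos']),s['ft_force'])
for th,r in [(5,45),(0,45)]:
  p,rr,t=press(th,r,0);print(th,W2C(p),goal(p,rr))
"
```

```text
[0.00401313 0.00064191 0.25127274] [ 3.0531032  -2.09684871 11.04669564]
5 [0.00440092 0.0007     0.25527854] [-0.092 -0.002 -0.132 -0.001  0.097  0.004]
0 [0.0033504  0.0007     0.25194861] [-0.038 -0.002 -0.003 -0.001  0.097  0.004]
```

Stiff stop at the height expected for flat, 11 N. I'll back away and look.

Emit:
servo_tool --pt "0 0 -0.1 0 0 0 -1" --pt "0 0 -0.5 0 0 0 -1" --pt "0 0 -1.5 0 0.6 0 -1" --pt "-0.3 0 -2.5 0 1.6 0 -1" --pt "-0.6 0 -3.5 0 2.6 0 -1" --pt "-0.8 0 -4.5 0 3.6 0 -1" --pt "-1 0 -5 0 4.6 0 -1" --pt "-1 0 -5 0 5.6 0 -1" --pt "-1 0 -5 0 6.6 0 -1" --pt "-1 0 -5 0 6.7 0 -1" --pt "-1 0 -5 0 6.7 0 -1" --pt "-1 0 -5 0 6.7 0 -1"

```text
t: 17.32
tcp_pos: [0.6212, 0.0406, 0.3618]
eef_rot: [180.0, 0.6, -9.9]
ft_force: [0.5, -0.1, -0.1]
grip_width: 0.0001
```

```bash
python3 snap.py wrist w20 230 80 430 230;python3 snap.py top t20 200 140 420 290; python3 -c "
from h import *
s=robot.sense();print(W2C(s['tcp_pos']))"
```

```text
17.3167 [0.62124692 0.04055493 0.36178117] [179.98945101   0.58558679  -9.89745011] [ 0.48025444 -0.08937198 -0.13957532] 1.3202582388320996 [   8.8   18.8  -23.5   93.5    7.6   69.9 -116.2]
17.3667 [0.62150854 0.04045432 0.36130389] [179.99490411   0.60516726  -9.90929556] [ 0.74667792  0.29068195 -0.23119913] 0.745595819344138 [   8.8   18.9  -23.5   93.5    7.7   69.8 -116.2]
[0.06664845 0.00043056 0.36097025]
```

View pics/w20z.png

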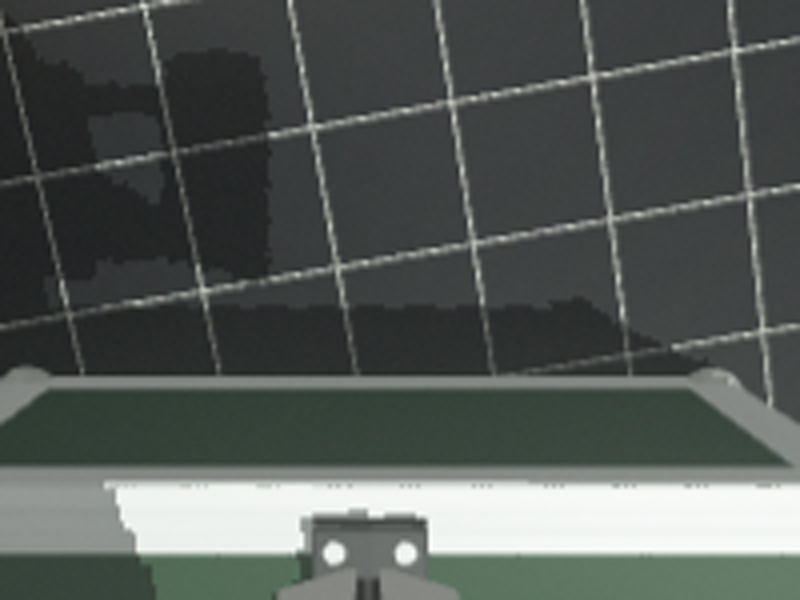

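View pics/w20.png

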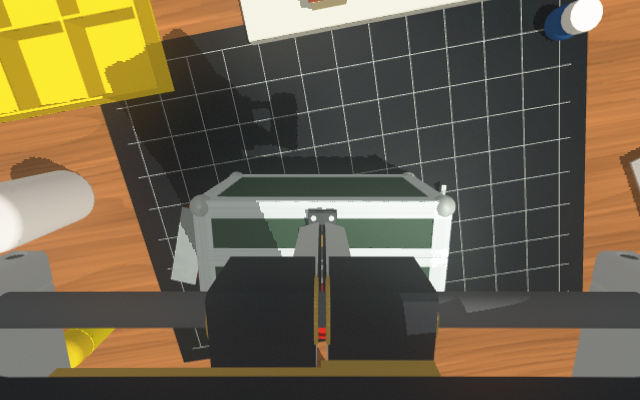

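View pics/t20.png

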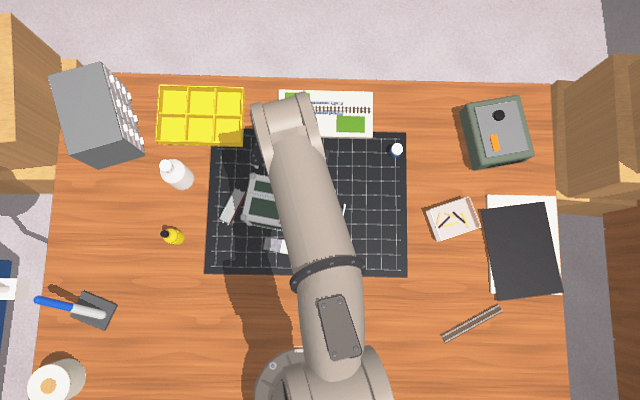

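Emit:
servo_tool --pt "-0.3 0 -0.6 0 0 0 -1" --pt "-1 0 -1.4 0 0 0 -1" --pt "-2 0 -2 0 0 0 -1" --pt "-3 0 -2 0 0 0 -1" --pt "-4 0 -2 0 0 0 -1" --pt "-5 0 -2 0 0 0 -1" --pt "-5.4 0 -2 0 0 0 -1" --pt "-5.4 0 -2 0 0 0 -1" --pt "-5.4 0 -2 0 0 0 -1"

```text
t: 18.17
tcp_pos: [0.4889, 0.0638, 0.4134]
eef_rot: [-180.0, 0.4, -9.9]
ft_force: [0.2, 0.2, -0.7]
grip_width: 0.0007
```

```bash
python3 snap.py wrist w21 220 60 420 210; python3 -c "
from h import *
s=robot.sense();print(W2C(s['tcp_pos']))"
```

```text
18.1667 [0.48886254 0.06378283 0.41343605] [-179.99097776    0.38691019   -9.88152782] [ 0.23364198  0.21031463 -0.67013497] 1.6337768257245961 [  10.1    3.8  -26.   104.9    1.6   72.1 -116.2]
[-0.06770876  0.00049805  0.41307166]
```

View pics/w21z.png

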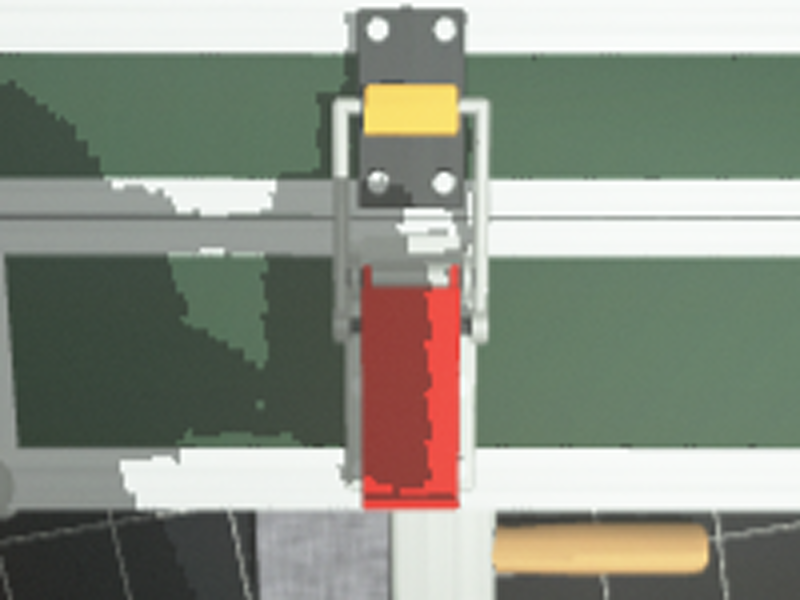

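The lid is shut with no gap at row 217. The loop is under the brass lip at row 110, and the lever lies back with its end at row 508. I'll do one numeric check of the handle end, then hand in.

Run:
```python
from h import *
import pickle
from rig import job_done
s=pickle.load(open("pics/w21.pkl","rb"))
g=lambda u,v:(220+u/4,60+v/4)
for z in(.1725,.1775,.19): print(z,W2C(plane("wrist",[g(363,508),g(459,508)],z,s))*1000)
print("seam",W2C(plane("wrist",[g(400,217)],.15,s))*1000)
s=robot.sense();print(s["t"],s["ft_force"]);print(job_done())
```

```text
0.1725 [[-70.34342431  12.64912086 172.5       ]
 [-70.33488106 -11.42975138 172.5       ]]
0.1775 [[-69.27064349  12.47745024 177.5       ]
 [-69.26223267 -11.22816787 177.5       ]]
0.19 [[-66.58869144  12.04827368 190.        ]
 [-66.5806117  -10.7242091  190.        ]]
seam [[  0.53719169   3.4217721  150.        ]]
18.2167 [ 0.2583939  -0.44554994 -0.71535117]
the job is handed in; nothing more can be done
None
```

The draw latch is fastened and the lid is shut. I handed the job in at 18.2 s, with the arm well clear of the case.

- **Hooking:** I pinched the loop's legs at 10 N and carried the crossbar over the lip. I let it down until it touched the plate (7.4 N at most), then drew it back under the lip to the wall, where I felt 9 to 10 N.
- **Lever:** I pressed it over along its arc with 7 N or less. Past centre the force dropped to zero. I then felt the flat stop at the expected height, pressed it to about 11 N, and backed off.
- **Last wrist picture:** the seam shows no gap, the loop is under the brass hook, and the handle is flat. Its end measures x = -70.3 mm against -70 mm expected, and its width is 24.1 mm against 24 mm.
- **Other things on the bench:** I saw none of them moved in the last pictures. The arm hid part of the top view, and I did not measure their positions. No check disagreed.

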